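# Square a wagon floor plate in the corner jig and lay it on its underframe

### The job

Slide the steel wagon floor plate across the jig board, without lifting it, until it is fully home in the corner: flat against the two fence blocks on its long side and the fence at its end. Then grip it across its width, in the gap between the two long-side blocks, lift it straight up a good 5 cm before moving it sideways, and lay it flat, square and centred on the deck of the model wagon underframe, lengthwise, and let go. Do not disturb the other things on the bench.

Things in the scene. Friction and masses are not known exactly. Their poses are not given: they have to be found in the camera images.
- plate_center (a point): centre (half-way up) of the loose plain steel wagon floor plate, 45 mm wide (its x) by 110 mm long (its y) by 8 mm thick, 0.24 to 0.36 kg. It starts lying flat on the jig board, clear of the fences, its yaw within 0.35 rad of the jig's
- corner_home (a point): where the plate's centre must be when home in the corner, 4 mm above the jig board; the plate's axes then match these. From this point: two fence blocks on the +x (long) side, inner face at x = +22.5 mm, each 30 mm long, centred at y = +40 and -40 mm, with a 50 mm gap between for a finger; end fence inner face at y = +55 mm, running from x = -62.5 to +22.5 mm
- jig: the jig: a fixed plywood board 150 mm (x) by 200 mm (y), 10 mm thick, origin at the centre of its underside, 35.5 mm towards -x and 28 mm towards -y of corner_home. Its aluminium fences are 12 mm thick and stand 12 mm above the board along the +x side and the +y end; the -x and -y sides are open. The blocks have square ends, which can catch a corner of the plate
- deck_center (a point): centre of the top of the deck, 43 mm above the bench, of a dark steel four-wheel model wagon underframe fixed on a wooden cradle. The deck is 60 mm wide (x) and 130 mm long (y) between two end beams, 6 mm thick, that rise 4 mm above it; buffers reach to y = +-85 mm. The laid plate has its centre 4 mm above this point and its y along this y (either way round)
- paint_jar: small round paint jar with a black cap, 34 mm across and 45 mm tall; origin at the centre of its underside; leave it alone
- glue_bottle: grey glue bottle, 36 mm across and 95 mm tall; origin at the centre of its underside; leave it alone
- screwdriver: screwdriver about 150 mm long lying on the bench; leave it alone
- wood_block: offcut of pale wood, 50 x 70 x 30 mm; origin at the centre of its underside; leave it alone
There are look-alikes about, which are no part of the job. Of the things like the part that bears plate_center, leave any that is purple; of the rest the larger one is meant.

How it is judged:
By the outcome, as a careful person would: the job done as asked, in the order asked, and still so for the second after the job is handed in, with the robot touching nothing.
It also fails if it takes over 61 s, if anything falls off the work surface, if the arm or the gripper's body presses on something with over 40 N, if the wrist force passes 120 N, or if a joint passes its speed limit or range.

### The arm

A 6-joint arm with a two-finger parallel gripper is mounted at the origin on the work surface. World frame = base frame: x ahead of the robot, y to its left, z up, the work surface at z = 0. Lengths are in mm, angles in rad, forces in N, time in s.
With the tool pointing down it reaches from about 350 to 975 mm from the base axis. Payload 7.1 kg.
Tool frame: the origin (TCP) lies at the very end of the fingers, on their centre line; the grasp point (between the pads) lies 19 mm behind it; y points along the fingers, x is the direction in which the jaws open and shut, and the axes are right-handed (so a half turn about y gives the same grasp; the last joint's range is limited). The gripper opens to 88 mm and grips with 3 to 60 N. Pads are 20 mm wide; open, the fingers measure 115 mm over their backs; the gripper's body (75 mm by 178 mm) begins 61 mm behind the grasp point.
Start: joints at [-1.185, 0.423, 1.63, -0, 1.089, -0.019], TCP at [246.162, -574.464, 196.775] pointing down, gripper open.
Joint ranges: [-3, 3], [-0.9, 2.11], [0.09, 2.58], [-1.31, 4.45], [0.11, 2.69], [-2.54, 2.54]. Speed limits (rad/s): [2.39, 2.39, 3.01, 3.14, 3.14, 3.14].

### API

Orientations are given as a rotation vector (axis times angle).
In Python, from workcell import ctrl gives the robot as it stands. The module is installed in compiled form; this text tells all that it offers.
- The arm moves only by the tool carry_out, never from a script. Its arguments are lists of equal length, an entry for each row: "delta_pos": the shift along the tool's x, y, z in cm, a list of three; "rotation": the turn, a rotation vector about the tool's x, y, z in rad, a list of three. In form: {"delta_pos": [[dx, dy, dz], ...], "rotation": [[wx, wy, wz], ...]}. A call has 1 to 12 rows; each row is the pose to reach, as a shift and turn from the pose commanded when the call began, along the tool's axes at that moment; what a row does not reach only later rows make up. A row lasts 1/12 s, in which the tool goes at most 41.7 mm and 7.16 degrees, less where a joint would pass 70% of its speed; a pose out of reach is approached as far as the arm can. A call with a gripper value outside its range is refused whole. "hand" is the closure in counts, from 0 (fully open) to 255 (shut), set as the call begins (left out, the last holds). The fingers move at their own pace and stop on an object; the grip force is fixed at half the most. Time passes only in rows, so rows that repeat a pose let the fingers close. It gives the time, the measured TCP pose, the force and the opening at its end, in the units of the state.
- ctrl.get_obs(): the state, without advancing time (a new reading comes with each control period).
- ctrl.get_image(name): name is "scene" or "side" or "wrist"; returns the picture (400x640x3 uint8, red, green, blue); there is no depth.
- ctrl.camera_info(name): a dict with "fov_y" (degrees; the focal length in pixels is half the picture's height over the tangent of half this angle, whatever the lens; pixels are square), "cx", "cy" (the principal point, pixels), "R" (3x3) and "t" (3): a world point X has camera coordinates R X + t; the wrist camera has in their place "T_tool_cam" (4x4, takes a point from camera to tool coordinates, whose origin is the TCP and whose axes are the tool frame's). Camera axes: x right, y down, z forward; pixel columns grow to the right and rows downward; lengths in mm; the calibration is good to about 2 mm. A picture is of the moment at which its call begins: read the wrist's pose just before it. camera_info takes no time and is no camera call.
- ctrl.close_job(): hands the job in, once; it reports no verdict.
The state is a dict: "t": time; "qpos": joint angles; "qvel": joint speeds; "joint_torque": joint torques, N m; "ee_pos": TCP position; "orientation": TCP orientation; "ft_force": force on the tool from outside, world axes, zero at the start; "moment": the same for the moment, N m; "width": finger opening in mm.
Only numpy, scipy, OpenCV 4.12 (cv2) and the standard library are available. Lean on these libraries where they do the work, as an engineer would, in place of code of your own. Each camera call takes 0.05 s, during which the arm holds its last target.

## Working session

There is one attempt and no reset: what is moved stays moved. The work goes in short steps, Python scripts to look and compute and a tool call to move; the robot and the scene stay as the last step left them, time stands still between calls to the robot, and variables do not carry over. Pictures are saved under pics/ and viewed, and the job is handed in when it is done.

Besides the shell and the picture viewer there is one more tool, called after "Emit:" as name(argument=value, ...), one argument or row to a line, values as JSON. carry_out: Moves the arm, as the interface text tells. Its arguments: {"type":"object","properties":{"delta_pos":{"type":"array","items":{"type":"array","items":{"type":"number"}}},"rotation":{"type":"array","items":{"type":"array","items":{"type":"number"}}},"hand":{"type":"number"}},"required":["delta_pos","rotation"]}

```bash
mkdir -p pics; python3 - <<'E'
from workcell import ctrl
import cv2,numpy as np
np.set_printoptions(precision=4,suppress=True)
print(ctrl.get_obs())
for n in ["scene","side","wrist"]:
    print(n,ctrl.camera_info(n))
    im=ctrl.get_image(n); cv2.imwrite(f"pics/{n}0.png",im[:,:,::-1])
E
```

```text
{'t': 0.0, 'qpos': array([-1.185 ,  0.4238,  1.6307, -0.    ,  1.0886, -0.019 ]), 'qvel': array([-0.0016,  0.0009,  0.001 ,  0.0019, -0.0008,  0.0005]), 'joint_torque': array([  0.0025, -54.4621, -27.3666,   0.0643,   0.0226,  -0.0001]), 'ee_pos': array([ 245.9671, -573.9271,  196.0156]), 'orientation': array([-1.3731,  0.9069, -0.9049]), 'ft_force': array([ 1.1195, -0.5448, -0.308 ]), 'moment': array([-0.0302,  0.0059,  0.0298]), 'width': 87.90486094736433}
scene {'fov_y': 49.00237837104212, 'cx': 318.10472576851356, 'cy': 200.5868743023267, 'R': array([[-0.6572,  0.7537,  0.0035],
       [ 0.6529,  0.5716, -0.497 ],
       [-0.3766, -0.3243, -0.8677]]), 't': array([ 422.782 , -304.3756, 1361.2332])}
side {'fov_y': 45.31533267323348, 'cx': 322.64603850399146, 'cy': 205.49042895891915, 'R': array([[-0.9954, -0.0928,  0.0216],
       [-0.0712,  0.5733, -0.8162],
       [ 0.0634, -0.8141, -0.5773]]), 't': array([560.5767, 152.29  , 989.0254])}
wrist {'fov_y': 59.307548629324856, 'cx': 317.73046437504723, 'cy': 195.14458575070432, 'T_tool_cam': array([[   1.    ,   -0.0001,    0.0002,    1.4142],
       [  -0.0003,   -0.2825,    0.9593, -188.0505],
       [  -0.0001,   -0.9593,   -0.2825,   77.9681],
       [   0.    ,    0.    ,    0.    ,    1.    ]])}
```

View pics/scene0.png

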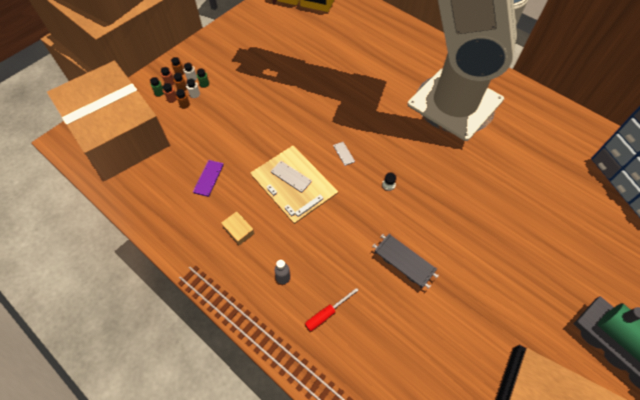

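View pics/side0.png

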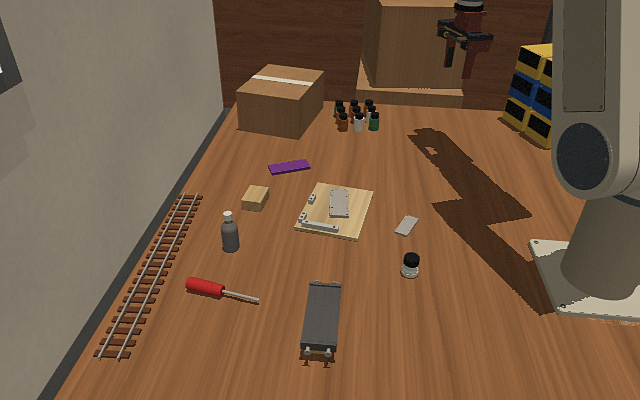

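View pics/wrist0.png

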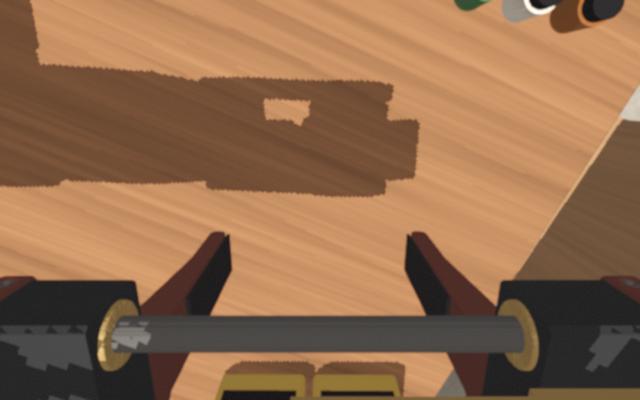

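Candidates for the plate in scene0: the plate on the jig (291,177), a small one on the bench (344,153), and a purple one (208,178). By the description, it's the large grey one on the jig. I'll check that in a close crop.

```bash
cat > h.py <<'E'
import cv2,numpy as np
from scipy.spatial.transform import Rotation as Rn
from workcell import ctrl
np.set_printoptions(precision=3,suppress=True)
def cam(n,o=None):
    c=ctrl.camera_info(n)
    f=200/np.tan(np.radians(c['fov_y']/2))
    if n=='wrist':
        o=o or ctrl.get_obs()
        T=np.array(c['T_tool_cam']);Rt=Rn.from_rotvec(o['orientation']).as_matrix()
        Rwc=Rt@T[:3,:3]; C=Rt@T[:3,3]+o['ee_pos']
        R=Rwc.T;t=-R@C
    else: R=np.array(c['R']);t=np.array(c['t'])
    K=np.array([[f,0,c['cx']],[0,f,c['cy']],[0,0,1]])
    return K,R,t
def ray(c,uv):
    K,R,t=c; return -R.T@t, R.T@np.linalg.solve(K,[uv[0],uv[1],1.])
def onz(c,uv,z):
    C,d=ray(c,uv); return C+d*(z-C[2])/d[2]
def tri(*cu):
    A=np.zeros((3,3));b=np.zeros(3)
    for c,uv in cu:
        C,d=ray(c,uv);d=d/np.linalg.norm(d);P=np.eye(3)-np.outer(d,d);A+=P;b+=P@C
    X=np.linalg.solve(A,b)
    return X,[np.round(proj(c,X)-uv,2) for c,uv in cu]
def proj(c,X):
    K,R,t=c;p=K@(R@np.asarray(X,float)+t);return p[:2]/p[2]
def crop(im,x0,y0,w,h,s,name):
    cv2.imwrite(name,cv2.resize(im[y0:y0+h,x0:x0+w],None,fx=s,fy=s,interpolation=cv2.INTER_CUBIC))
E
python3 - <<'E'
from h import *
a=cv2.imread('pics/scene0.png');b=cv2.imread('pics/side0.png')
A=cv2.resize(a[140:225,245:345],None,fx=6,fy=6,interpolation=2);crop(a,240,140,110,90,7,'pics/c1.png')
crop(b,285,175,100,75,7,'pics/c2.png');crop(a,365,225,80,75,7,'pics/c3.png');crop(b,290,270,65,100,6,'pics/c4.png')
cs,cd=cam('scene'),cam('side')
print(onz(cs,(291,177),14),onz(cs,(405,262),43),onz(cs,(344,153),4))
E
```

```text
[ 541.722 -187.468   14.   ] [552.206 196.76   43.   ] [ 377.084 -133.585    4.   ]
```

View pics/c1.png

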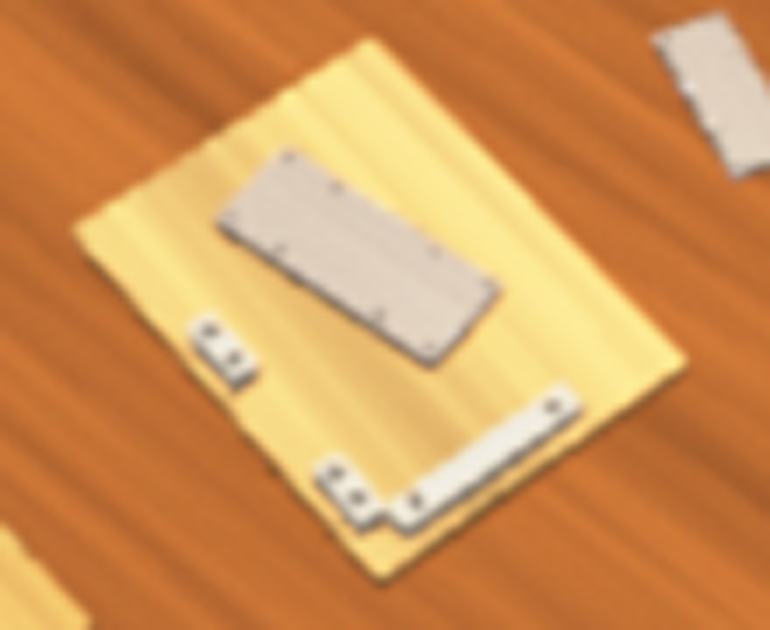

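View pics/c2.png

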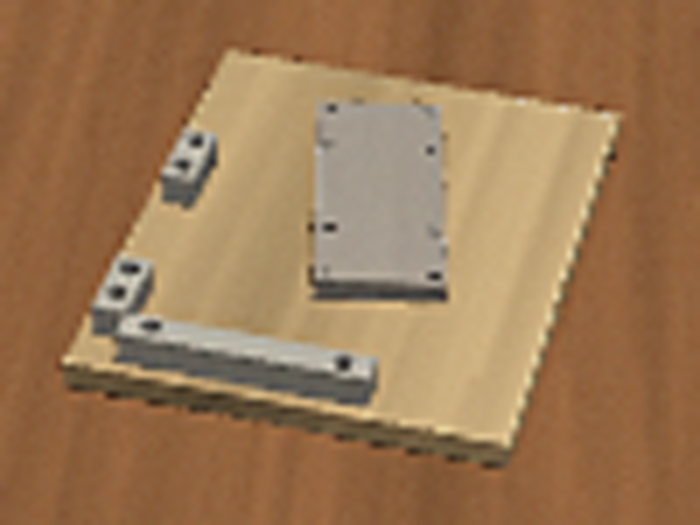

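View pics/c3.png

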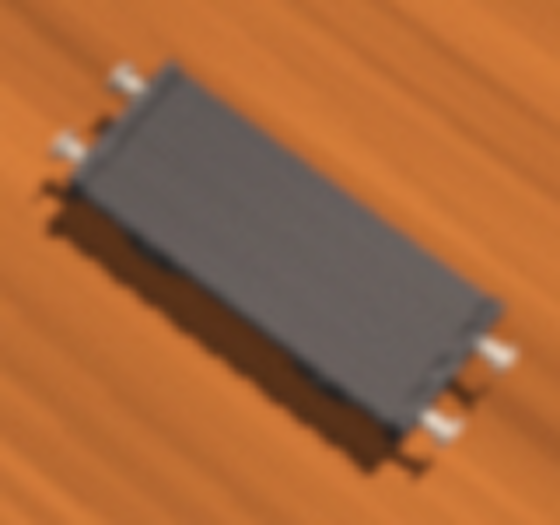

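View pics/c4.png

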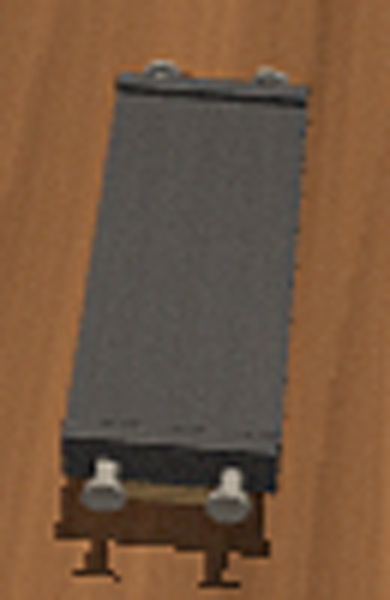

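```bash
cat >> h.py <<'E'
from scipy.optimize import least_squares
def fitpose(views,pts,x0,free_z=False):
    """views: list of (cam, [(idx,uv)..]); pts model xyz (N,3); solve x,y,yaw(,z)"""
    def W(p):
        c,s=np.cos(p[2]),np.sin(p[2])
        z=p[3] if free_z else 0
        return np.c_[p[0]+c*pts[:,0]-s*pts[:,1],p[1]+s*pts[:,0]+c*pts[:,1],pts[:,2]+z]
    def f(p):
        X=W(p);return np.concatenate([proj(c,X[i])-uv for c,l in views for i,uv in l])
    r=least_squares(f,list(x0)+([0] if free_z else []))
    return r.x,r.fun.reshape(-1,2)
def up(x0,y0,s,l): return [(i,np.array([x0+(u+.5)/s-.5,y0+(v+.5)/s-.5])) for i,(u,v) in l]
E
python3 - <<'E'
from h import *
cs,cd=cam('scene'),cam('side')
o=ctrl.get_obs();print(Rn.from_rotvec(o['orientation']).as_matrix())
def box(w,l,z): return np.array([[-w/2,-l/2,z],[w/2,-l/2,z],[w/2,l/2,z],[-w/2,l/2,z]])
E=enumerate
# order: -x-y, +x-y, +x+y, -x+y
jig=[(cs,up(240,140,7,[(0,(372,38)),(1,(75,230)),(2,(380,580-6)),(3,(688,362))])),(cd,up(285,175,7,[(1,(230,52)),(0,(620,117)),(3,(505,447)),(2,(65,365))]))]
pl=[(cs,up(240,140,7,[(0,(293,150)),(1,(218,218)),(2,(430,362)),(3,(500,290))])),(cd,up(285,175,7,[(1,(317,102)),(0,(437,102)),(3,(445,280)),(2,(313,278))]))]
dk=[(cs,up(365,225,7,[(0,(172,65)),(1,(75,185)),(2,(400,435)),(3,(500,310))])),(cd,up(290,270,6,[(1,(118,75)),(0,(307,88)),(3,(278,447)),(2,(63,437))]))]
for n,v,b,x0 in [('jig',jig,box(150,200,10),(541,-187,0)),('plate',pl,box(45,110,18),(541,-187,0)),('deck',dk,box(60,142,47),(552,196,0))]:
    for fz in (0,1):
        p,r=fitpose(v,b,x0,fz);print(n,p,'rms',np.sqrt((r**2).mean()))
    for k in range(2):
        p,r=fitpose([v[k]],b,x0);print('  view',k,p)
E
```

```text
[[ 0.394 -0.     0.919]
 [-0.919  0.001  0.394]
 [-0.001 -1.    -0.   ]]
jig [ 547.457 -173.904   -0.174] rms 0.444411804753116
jig [ 547.385 -174.227   -0.174   -0.444] rms 0.4413522470774288
  view 0 [ 546.373 -174.465   -0.171]
  view 1 [ 548.094 -173.247   -0.176]
plate [ 541.638 -189.127    0.061] rms 0.5308829794852575
plate [ 541.99  -187.62     0.061    1.995] rms 0.47803111428350176
  view 0 [ 540.849 -188.544    0.044]
  view 1 [ 542.317 -190.644    0.074]
deck [548.134 192.808   0.006] rms 0.7870177422633233
deck [548.13  192.787   0.006  -0.043] rms 0.7869913382271249
  view 0 [548.757 193.638  -0.003]
  view 1 [547.925 192.061   0.01 ]
```

```bash
cat >> h.py <<'E'
import json,os
# commanded pose kept as file: pos, yaw of tool x about world z (tool always down)
def getc():
    return json.load(open('cmd.json')) if os.path.exists('cmd.json') else [246.162,-574.464,196.775,-1.1660]
def setc(d,w):   # record a carried-out final row (cm, rad about tool y)
    x,y,z,a=getc();d=np.array(d)*10
    X=np.array([np.cos(a),np.sin(a),0]);Z=np.array([-np.sin(a),np.cos(a),0])
    p=np.array([x,y,z])+d[0]*X+d[2]*Z+np.array([0,0,-d[1]])
    json.dump([*p,a-w],open('cmd.json','w'));return [*p,a-w]
def plan(p,yaw):
    x,y,z,a=getc();D=np.array(p)-[x,y,z]
    X=np.array([np.cos(a),np.sin(a),0]);Z=np.array([-np.sin(a),np.cos(a),0])
    print('delta cm',np.round([D@X/10,-D[2]/10,D@Z/10],3),'rot y',round(a-yaw,4))
def st():
    o=ctrl.get_obs();M=Rn.from_rotvec(o['orientation']).as_matrix()
    print('t',round(o['t'],2),'pos',o['ee_pos'],'yaw',round(np.arctan2(M[1,0],M[0,0]),4),'ydir',M[:,1],'F',o['ft_force'],'M',o['moment'],'w',round(o['width'],2))
    return o
E
python3 - <<'E'
from h import *
st();plan([538.8,-223.1,150],-0.174)
cs,cd=cam('scene'),cam('side')
print('glue',tri((cs,(282,263)),(cd,(228,214))),'jar',onz(cs,(390,180),22),'smallplate',onz(cs,(344,153),2),'bottles',onz(cs,(190,95),0))
E
```

```text
t 0.15 pos [ 245.986 -574.073  196.198] yaw -1.166 ydir [-0.     0.001 -1.   ] F [ 0.472  0.548 -1.118] M [-0.002 -0.007 -0.047] w 87.75
delta cm [-20.772   4.678  40.737] rot y -0.992
glue (array([761.275,  -6.232,  94.715]), [array([-0.03,  0.26]), array([ 0.24, -0.15])]) jar [375.12   25.286  22.   ] smallplate [ 375.889 -134.425    2.   ] bottles [ 519.957 -639.222    0.   ]
```

Emit:
carry_out(
  delta_pos=[
    [-20.7,4.7,40.7],
    [-20.7,4.7,40.7],
    [-20.7,4.7,40.7],
    [-20.7,4.7,40.7],
    [-20.7,4.7,40.7],
    [-20.7,4.7,40.7],
    [-20.7,4.7,40.7],
    [-20.7,4.7,40.7],
    [-20.7,4.7,40.7],
    [-20.7,4.7,40.7],
    [-20.7,4.7,40.7],
    [-20.7,4.7,40.7],
  ],
  rotation=[
    [0,-0.992,0],
    [0,-0.992,0],
    [0,-0.992,0],
    [0,-0.992,0],
    [0,-0.992,0],
    [0,-0.992,0],
    [0,-0.992,0],
    [0,-0.992,0],
    [0,-0.992,0],
    [0,-0.992,0],
    [0,-0.992,0],
    [0,-0.992,0],
  ],
)

```text
t: 1.15
ee_pos: [542.2, -218.8, 149.0]
orientation: [-1.565, 0.132, -0.133]
ft_force: [0.1, 0.2, -0.2]
width: 87.7
```

```bash
python3 - <<'E'
from h import *
print(setc([-20.7,4.7,40.7],-0.992))
o=st();im=ctrl.get_image('wrist');o2=st();print(o2['qvel'])
cv2.imwrite('pics/w1.png',im[:,:,::-1]);json.dump([list(o2['ee_pos']),list(o2['orientation'])],open('w1.json','w'))
E
```

```text
[np.float64(538.7461980469959), np.float64(-223.90375260563806), np.float64(149.775), -0.17399999999999993]
t 1.15 pos [ 542.151 -218.824  149.038] yaw -0.1691 ydir [ 0.001  0.001 -1.   ] F [ 0.132  0.249 -0.184] M [-0.029 -0.065 -0.015] w 87.73
t 1.2 pos [ 540.418 -220.841  149.109] yaw -0.1689 ydir [-0.     0.001 -1.   ] F [ 0.123 -0.295 -0.146] M [-0.017 -0.105  0.013] w 87.9
[-0.067 -0.017  0.02  -0.021  0.007 -0.036]
```

View pics/w1.png

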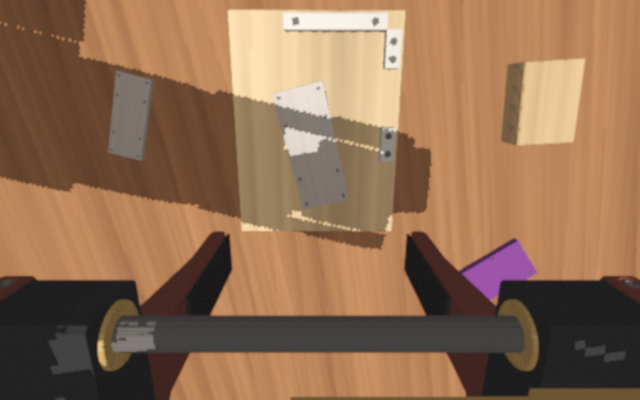

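The jig plate (310,145) is much larger than the grey one at (130,115), and the purple one is at (500,270), so the jig plate is the right one. The arm was still settling, so I'll take a settled frame and fit from that.

```bash
python3 - <<'E'
from h import *
o=st();im=ctrl.get_image('wrist')[:,:,::-1];print(o['qvel'])
cv2.imwrite('pics/w2.png',im);json.dump([list(o['ee_pos']),list(o['orientation'])],open('w2.json','w'))
crop(im,220,0,200,240,2.5,'pics/w2a.png')
crop(im,260,70,100,145,4,'pics/w2b.png')
E
```

```text
t 1.2 pos [ 540.418 -220.841  149.109] yaw -0.1689 ydir [-0.     0.001 -1.   ] F [ 0.123 -0.295 -0.146] M [-0.017 -0.105  0.013] w 87.9
[-0.067 -0.017  0.02  -0.021  0.007 -0.036]
```

View pics/w2a.png

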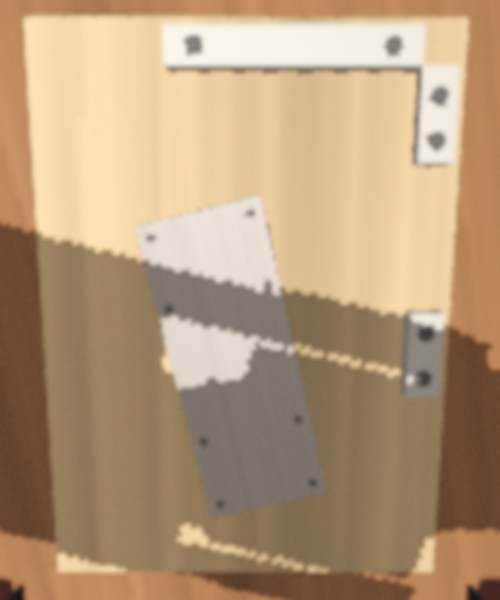

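View pics/w2b.png

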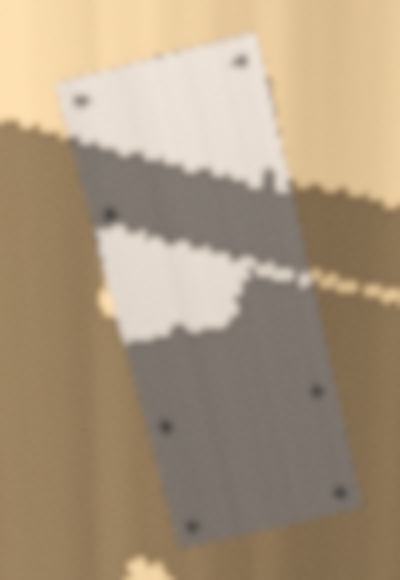

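```bash
cat >> h.py <<'E'
def box(w,l,z): return np.array([[-w/2,-l/2,z],[w/2,-l/2,z],[w/2,l/2,z],[-w/2,l/2,z]])
def wcam(f):
    p,r=json.load(open(f));return cam('wrist',dict(ee_pos=np.array(p),orientation=np.array(r)))
JIG=np.vstack([box(150,200,10),[[58,53,22],[58,3,22],[58,-27,22],[-27,83,22]]])
E
python3 - <<'E'
from h import *
c=wcam('w2.json');cs,cd=cam('scene'),cam('side')
j=up(220,0,2.5,[(0,(60,572)),(1,(434,572)),(2,(468,16)),(3,(24,17)),(4,(415,164)),(5,(404,312)),(6,(402,396)),(7,(164,67))])
for fz in (0,1):
    p,r=fitpose([(c,j)],JIG,(547,-174,-.17),fz);print('jig',p,'\n',r.T)
q=up(260,70,4,[(0,(183,548)),(1,(365,505)),(2,(253,33)),(3,(58,83))])
for fz in (0,1):
    pp,r=fitpose([(c,q)],box(45,110,18),(541,-187,0.05),fz);print('plate',pp,'\n',r.T)
p,_=fitpose([(c,j)],JIG,(547,-174,-.17));pp,_=fitpose([(c,q)],box(45,110,18),(541,-187,0.05))
R=np.array([[np.cos(p[2]),-np.sin(p[2])],[np.sin(p[2]),np.cos(p[2])]])
h=p[:2]+R@[35.5,28];print('home',h,'plate in home frame',R.T@(pp[:2]-h),pp[2]-p[2])
E
```

```text
jig [ 548.956 -176.358   -0.168] 
 [[-1.058 -0.483  0.032 -1.285  0.586  1.934  1.032 -0.808]
 [ 0.305  0.21   0.076 -0.065 -0.491  0.546  0.531 -0.522]]
jig [ 549.069 -176.334   -0.168   -2.038] 
 [[-0.555 -0.807 -0.404 -0.549  0.278  1.649  0.759 -0.436]
 [-0.504 -0.575  0.603  0.426 -0.353  0.302  0.09  -0.139]]
plate [ 543.025 -191.195    0.075] 
 [[-0.211  0.248  0.7   -0.743]
 [ 0.328  0.181 -0.526  0.148]]
plate [ 542.953 -191.415    0.075   -2.023] 
 [[-0.168  0.016  0.624 -0.492]
 [-0.106 -0.192 -0.155  0.43 ]]
home [ 588.637 -154.684] plate in home frame [-38.868 -43.62 ] 0.24320588874603954
```

```bash
python3 - <<'E'
from h import *
st();plan([542.5,-190.5,30],0.073);plan([542.5,-190.5,12.5],0.073)
E
```

```text
t 1.25 pos [ 539.199 -222.411  149.224] yaw -0.1705 ydir [-0.001  0.    -1.   ] F [ 0.253  0.16  -0.225] M [-0.049 -0.011 -0.009] w 88.05
delta cm [-0.209 11.978  3.355] rot y -0.247
delta cm [-0.209 13.728  3.355] rot y -0.247
```

Emit:
carry_out(
  delta_pos=[
    [-0.2,3,3.3],
    [-0.2,6,3.3],
    [-0.2,9,3.3],
    [-0.2,11,3.3],
    [-0.2,12,3.3],
    [-0.2,12,3.3],
    [-0.2,12,3.3],
    [-0.2,12.5,3.3],
    [-0.2,13,3.3],
    [-0.2,13.5,3.3],
    [-0.2,13.7,3.3],
    [-0.2,13.7,3.3],
  ],
  rotation=[
    [0,-0.1,0],
    [0,-0.2,0],
    [0,-0.247,0],
    [0,-0.247,0],
    [0,-0.247,0],
    [0,-0.247,0],
    [0,-0.247,0],
    [0,-0.247,0],
    [0,-0.247,0],
    [0,-0.247,0],
    [0,-0.247,0],
    [0,-0.247,0],
  ],
)

```text
t: 2.25
ee_pos: [542.3, -190.9, 12.5]
orientation: [-1.57, -0.057, 0.058]
ft_force: [0.8, 0.1, 0.0]
width: 87.7
```

```bash
python3 - <<'E'
from h import *
print(setc([-.2,13.7,3.3],-.247))
o=st()
for n in ['wrist','side']:
  im=ctrl.get_image(n)[:,:,::-1];cv2.imwrite(f'pics/{n}3.png',im)
crop(im,270,140,120,110,6,'pics/s3c.png');st()
E
```

```text
[np.float64(542.4894674351322), np.float64(-191.0558008538493), np.float64(12.775000000000006), 0.07300000000000006]
t 2.25 pos [ 542.267 -190.949   12.501] yaw 0.073 ydir [-0.  0. -1.] F [0.806 0.075 0.005] M [-0.026 -0.043  0.031] w 87.71
t 2.35 pos [ 542.545 -191.024   12.84 ] yaw 0.0731 ydir [ 0. -0. -1.] F [-0.043  0.501 -0.123] M [-0.033 -0.105  0.015] w 87.87
```

View pics/wrist3.png

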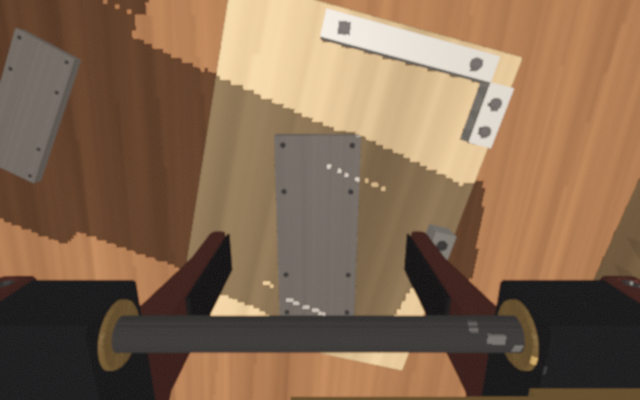

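View pics/s3c.png

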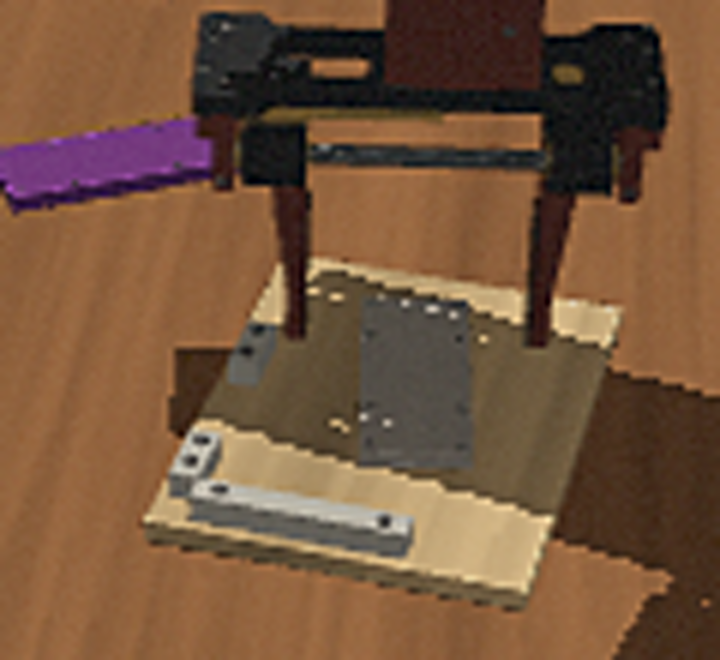

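```bash
python3 - <<'E'
from h import *
c=cam('side')
for n,l in [('tips',[(295,338),(537,345)]),]:
  for i,uv in up(270,140,6,list(enumerate(l))): print(n,onz(c,uv,12.8))
pl=up(270,140,6,[(1,(363,298)),(0,(468,298)),(3,(472,466)),(2,(358,463))])
p,r=fitpose([(c,pl)],box(45,110,18),(542,-190,.07));print(p)
w=wcam('w2.json') ;o=ctrl.get_obs();w=cam('wrist',o)
pl=up(0,0,1,[(2,(359,133)),(3,(275,134)),(0,(279,317)),(1,(356,317))])
print(fitpose([(w,pl)],box(45,110,18),(542,-190,.07)))
for X in [(500,-190,18),(585,-188,18)]: print(proj(w,X))
E
```

```text
tips [ 593.257 -215.396   12.8  ]
tips [ 492.948 -222.763   12.8  ]
[ 541.381 -184.661    0.067]
(array([ 543.191, -190.396,    0.076]), array([[ 1.536,  0.337],
       [-1.67 , -0.413],
       [ 1.35 ,  0.164],
       [-1.195,  0.004]]))
[240.047 226.583]
[391.958 233.628]
```

The side view puts the visible fingertips about 25 mm higher than the TCP reading. Closing here is a safe check: the jaws stop at about 45 mm only if the tips are beside the plate.

Emit:
carry_out(
  delta_pos=[
    [0,0,0],
    [0,0,0],
    [0,0,0],
    [0,0,0],
    [0,0,0],
    [0,0,0],
    [0,0,0],
    [0,0,0],
  ],
  rotation=[
    [0,0,0],
    [0,0,0],
    [0,0,0],
    [0,0,0],
    [0,0,0],
    [0,0,0],
    [0,0,0],
    [0,0,0],
  ],
  hand=255,
)

```text
t: 3.02
ee_pos: [542.5, -191.1, 12.8]
orientation: [-1.57, -0.057, 0.057]
ft_force: [1.3, 0.5, 0.7]
width: 38.1
```

```bash
python3 - <<'E'
from h import *
o=st()
for n in ['wrist','side']:
  im=ctrl.get_image(n)[:,:,::-1];cv2.imwrite(f'pics/{n}4.png',im)
crop(im,270,140,120,110,6,'pics/s4c.png');st()
E
```

```text
t 3.02 pos [ 542.494 -191.057   12.783] yaw 0.073 ydir [ 0. -0. -1.] F [1.271 0.472 0.658] M [ 0.007 -0.063  0.022] w 38.08
t 3.12 pos [ 542.474 -191.052   12.761] yaw 0.073 ydir [-0.  0. -1.] F [ 0.371 -0.288  0.282] M [-0.003 -0.044  0.007] w 30.07
```

View pics/wrist4.png

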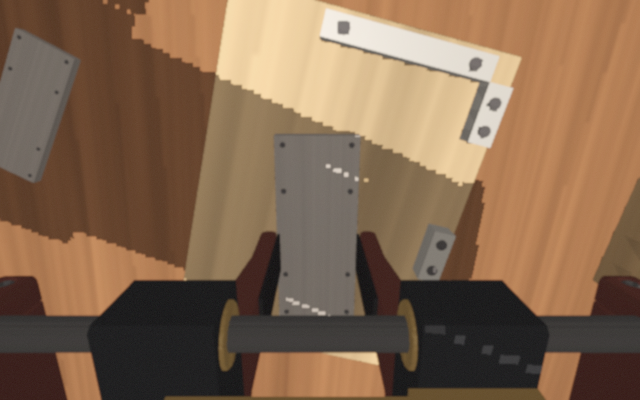

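View pics/s4c.png

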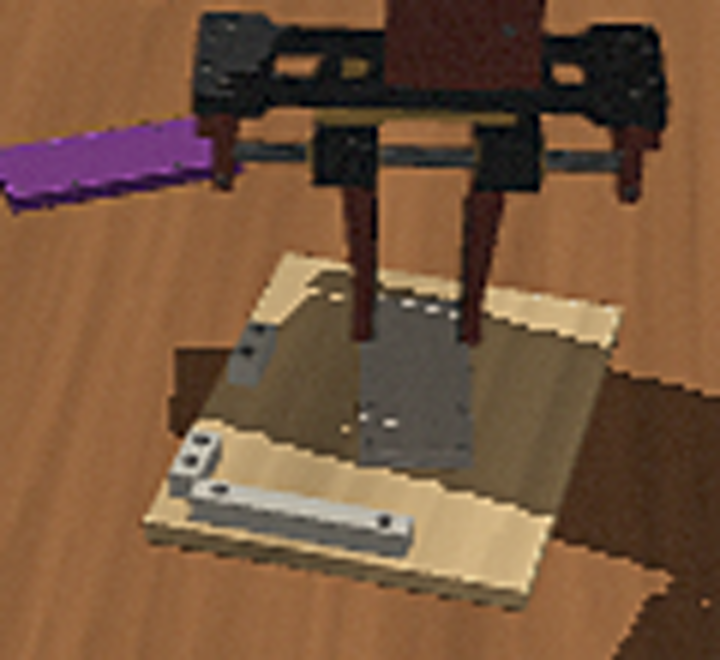

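The jaws passed 45 mm to 30 mm without contact. So the real fingertips sit about 25 mm behind the reported TCP, as both views show. I'll open, then descend in small guarded steps, watching the force.

Emit:
carry_out(
  delta_pos=[
    [0,0,0],
    [0,0,0],
    [0,0,0],
    [0,0,0],
    [0,0,0],
    [0,0,0],
    [0,0,0],
    [0,0,0],
    [0,0,0],
    [0,0,0],
  ],
  rotation=[
    [0,0,0],
    [0,0,0],
    [0,0,0],
    [0,0,0],
    [0,0,0],
    [0,0,0],
    [0,0,0],
    [0,0,0],
    [0,0,0],
    [0,0,0],
  ],
  hand=0,
)

```text
t: 3.95
ee_pos: [542.5, -191.0, 12.8]
orientation: [-1.57, -0.057, 0.057]
ft_force: [-0.7, -0.4, 0.2]
width: 87.6
```

Emit:
carry_out(
  delta_pos=[
    [0,0.4,0],
    [0,0.8,0],
    [0,1.2,0],
    [0,1.4,0],
    [0,1.5,0],
    [0,1.5,0],
  ],
  rotation=[
    [0,0,0],
    [0,0,0],
    [0,0,0],
    [0,0,0],
    [0,0,0],
    [0,0,0],
  ],
)

```text
t: 4.45
ee_pos: [542.2, -190.9, -2.7]
orientation: [-1.57, -0.057, 0.058]
ft_force: [-0.1, 0.0, -0.2]
width: 87.6
```

```bash
python3 - <<'E'
from h import *
setc([0,1.5,0],0)
o=st()
im=ctrl.get_image('side')[:,:,::-1];cv2.imwrite(f'pics/side5.png',im)
crop(im,270,140,120,110,6,'pics/s5c.png')
im=ctrl.get_image('scene')[:,:,::-1];cv2.imwrite(f'pics/scene5.png',im)
crop(im,240,110,120,110,6,'pics/sc5c.png')
E
```

```text
t 4.45 pos [ 542.183 -190.922   -2.714] yaw 0.0731 ydir [-0.001  0.    -1.   ] F [-0.103  0.038 -0.241] M [-0.026 -0.069 -0.001] w 87.58
```

View pics/s5c.png

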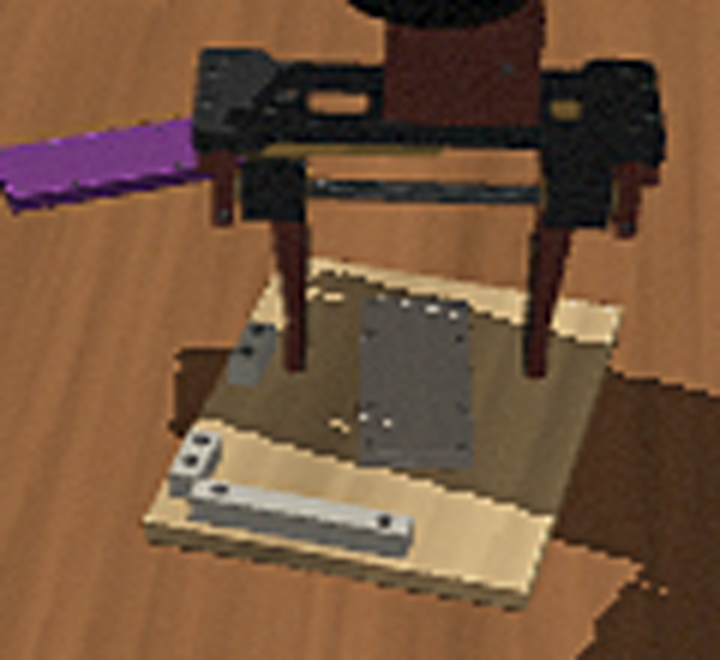

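View pics/sc5c.png

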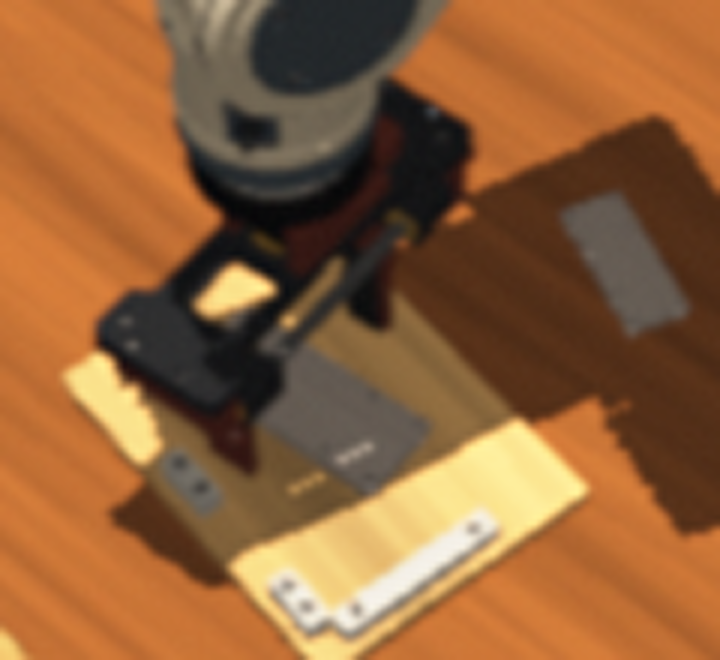

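```bash
python3 - <<'E'
from h import *
c=cam('side');cs=cam('scene')
# finger tip front faces at tool x=+-44..57, z=+10
a=.073
for x in (48,-48):
  for z in (10,12,20,24,28):
    X=np.array([542.4+x*np.cos(a)-10*np.sin(a),-191+x*np.sin(a)+10*np.cos(a),z])
    print(x,z,(proj(c,X)+.5-[270,140])*6-.5, (proj(cs,X)+.5-[240,110])*6-.5)
E
```

```text
48 10 [294.71  396.407] [252.996 488.576]
48 12 [294.794 392.376] [252.693 486.285]
48 20 [295.128 376.173] [251.471 477.057]
48 24 [295.297 368.023] [250.854 472.402]
48 28 [295.466 359.84 ] [250.234 467.719]
-48 10 [531.531 403.318] [383.572 347.577]
-48 12 [531.85  399.293] [383.463 345.159]
-48 20 [533.129 383.112] [383.025 335.416]
-48 24 [533.773 374.973] [382.804 330.503]
-48 28 [534.419 366.801] [382.581 325.562]
```

Emit:
carry_out(
  delta_pos=[
    [0,0.4,0],
    [0,0.7,0],
    [0,0.9,0],
    [0,0.95,0],
    [0,0.95,0],
  ],
  rotation=[
    [0,0,0],
    [0,0,0],
    [0,0,0],
    [0,0,0],
    [0,0,0],
  ],
)

```text
t: 4.97
ee_pos: [542.3, -191.0, -12.0]
orientation: [-1.57, -0.057, 0.058]
ft_force: [0.3, 0.2, -0.4]
width: 87.9
```

```bash
python3 - <<'E'
from h import *
print(setc([0,.95,0],0))
o=st()
im=ctrl.get_image('side')[:,:,::-1];cv2.imwrite(f'pics/side6.png',im)
crop(im,270,140,120,110,6,'pics/s6c.png');st()
E
```

```text
[np.float64(542.4894674351322), np.float64(-191.0558008538493), np.float64(-11.724999999999994), 0.07300000000000006]
t 4.97 pos [ 542.285 -190.977  -12.032] yaw 0.073 ydir [-0.  0. -1.] F [ 0.329  0.16  -0.404] M [-0.008 -0.049  0.012] w 87.92
t 5.02 pos [ 542.413 -191.032  -11.843] yaw 0.073 ydir [-0.  0. -1.] F [-0.187 -0.175  0.107] M [ 0.036 -0.075  0.002] w 87.84
```

View pics/s6c.png

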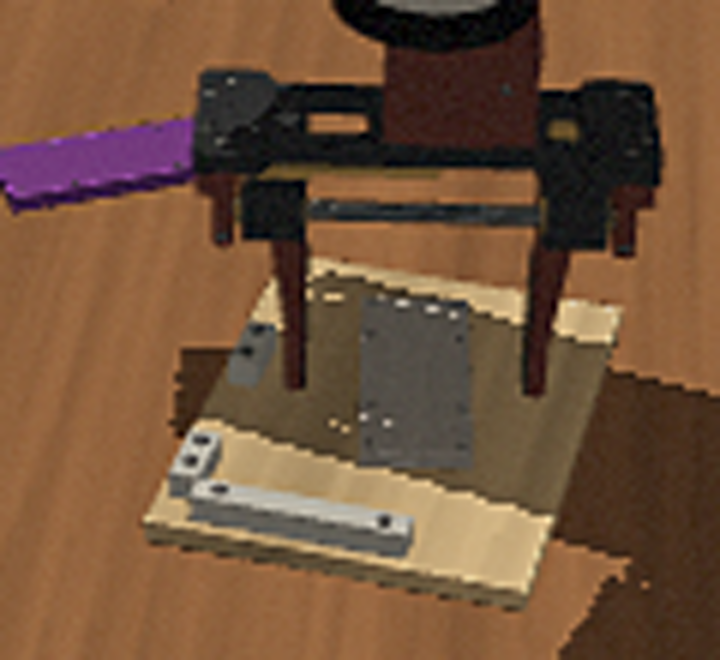

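Tips now at crop rows 390 and 396, about z 13 mm, beside the 10–18 mm plate. Closing.

Emit:
carry_out(
  delta_pos=[
    [0,0,0],
    [0,0,0],
    [0,0,0],
    [0,0,0],
    [0,0,0],
    [0,0,0],
    [0,0,0],
    [0,0,0],
  ],
  rotation=[
    [0,0,0],
    [0,0,0],
    [0,0,0],
    [0,0,0],
    [0,0,0],
    [0,0,0],
    [0,0,0],
    [0,0,0],
  ],
  hand=255,
)

```text
t: 5.68
ee_pos: [542.4, -191.1, -11.7]
orientation: [-1.57, -0.057, 0.057]
ft_force: [-0.2, -0.6, -0.3]
width: 44.7
```

```bash
python3 - <<'E'
from h import *
o=st()
im=ctrl.get_image('side')[:,:,::-1];cv2.imwrite(f'pics/side7.png',im)
crop(im,270,140,120,110,6,'pics/s7c.png')
im=ctrl.get_image('wrist')[:,:,::-1];cv2.imwrite(f'pics/w7.png',im);st()
E
```

```text
t 5.68 pos [ 542.4   -191.056  -11.71 ] yaw 0.073 ydir [-0.  0. -1.] F [-0.18  -0.642 -0.316] M [-0.09   0.002 -0.006] w 44.72
t 5.78 pos [ 542.398 -191.06   -11.711] yaw 0.073 ydir [-0.  0. -1.] F [-0.305  0.444  0.016] M [-0.008  0.069 -0.01 ] w 44.48
```

View pics/s7c.png

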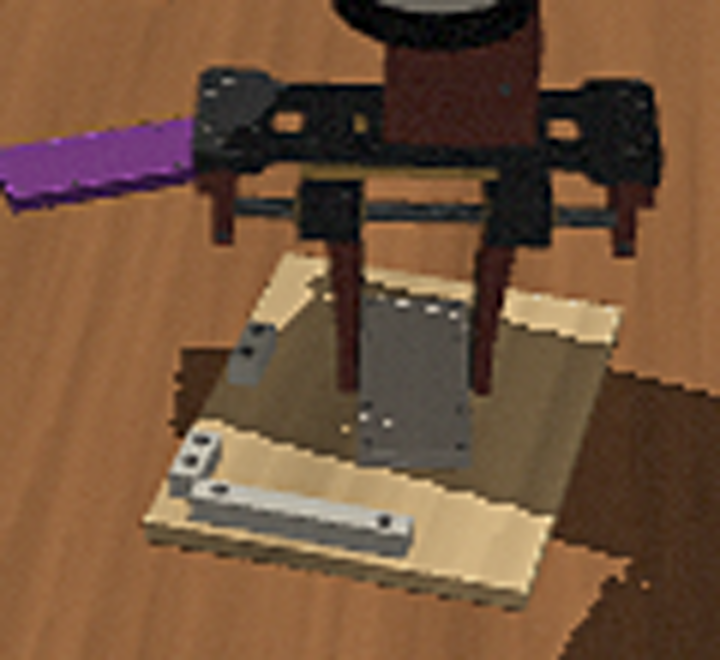

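View pics/w7.png

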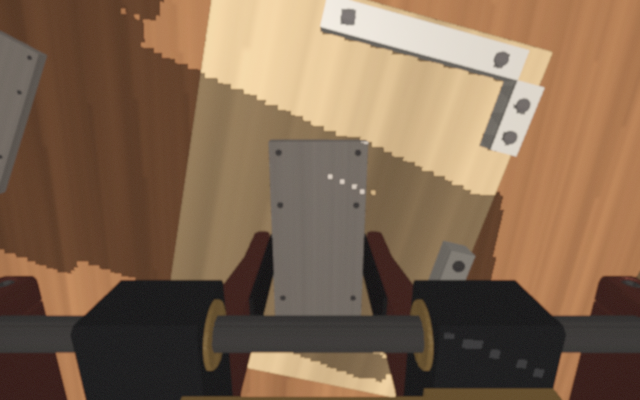

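```bash
python3 - <<'E'
from h import *
plan([567.8,-154.5,-11.7],-.17)
E
```

```text
delta cm [ 2.791 -0.002  3.461] rot y 0.243
```

Emit:
carry_out(
  delta_pos=[
    [0.1,0,0.1],
    [0.3,0,0.4],
    [0.6,0,0.8],
    [0.9,0,1.2],
    [1.2,0,1.6],
    [1.5,0,2.0],
    [1.8,0,2.4],
    [2.1,0,2.7],
    [2.4,0,3.0],
    [2.6,0,3.3],
    [2.8,0,3.45],
    [2.8,0,3.45],
  ],
  rotation=[
    [0,0.03,0],
    [0,0.06,0],
    [0,0.1,0],
    [0,0.14,0],
    [0,0.18,0],
    [0,0.21,0],
    [0,0.23,0],
    [0,0.243,0],
    [0,0.243,0],
    [0,0.243,0],
    [0,0.243,0],
    [0,0.243,0],
  ],
)

```text
t: 6.78
ee_pos: [568.3, -154.1, -11.7]
orientation: [-1.566, 0.133, -0.133]
ft_force: [-0.3, 1.2, 1.3]
width: 44.4
```

```bash
python3 - <<'E'
from h import *
print(setc([2.8,0,3.45],.243))
ctrl.get_image('side');o=st()
im=ctrl.get_image('wrist')[:,:,::-1];cv2.imwrite(f'pics/w8.png',im);json.dump([list(o['ee_pos']),list(o['orientation'])],open('w8.json','w'));st()
crop(im,200,40,240,250,3,'pics/w8c.png')
im=ctrl.get_image('side')[:,:,::-1];cv2.imwrite(f'pics/side8.png',im)
crop(im,270,140,120,110,6,'pics/s8c.png')
E
```

```text
[np.float64(567.8986308123461), np.float64(-154.60550021763993), np.float64(-11.724999999999994), -0.16999999999999993]
t 6.83 pos [ 568.258 -154.16   -11.695] yaw -0.1697 ydir [ 0.  0. -1.] F [0.242 1.444 1.879] M [ 0.257 -0.145 -0.052] w 44.23
t 6.88 pos [ 568.225 -154.269  -11.698] yaw -0.1699 ydir [ 0.001  0.    -1.   ] F [0.447 1.912 1.017] M [ 0.245 -0.111 -0.037] w 44.18
```

View pics/w8c.png

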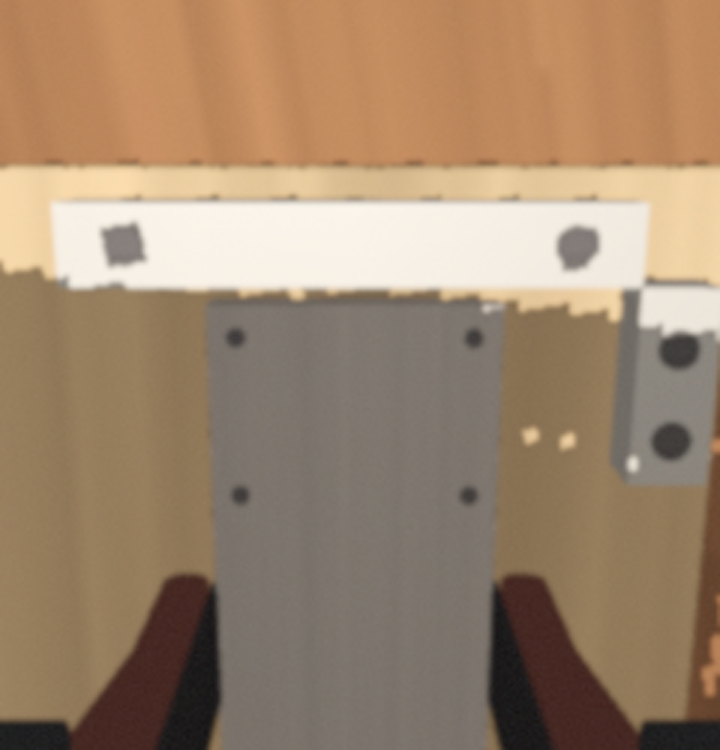

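View pics/s8c.png

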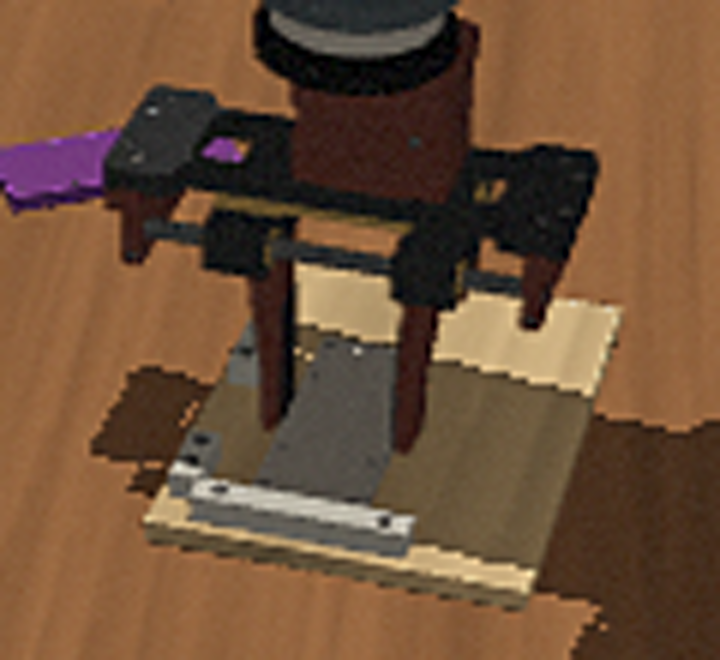

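```bash
cat >> h.py <<'E'
def tl(c,uv,z,org,yaw): # point on plane z in frame at org,yaw
    X=onz(c,uv,z);d=X[:2]-np.array(org[:2]);return np.array([d[0]*np.cos(yaw)+d[1]*np.sin(yaw),-d[0]*np.sin(yaw)+d[1]*np.cos(yaw)])
E
python3 - <<'E'
from h import *
c=wcam('w8.json');p=json.load(open('w8.json'))[0]
for n,z,l in [('plate end',18,[(210,302),(503,302)]),('plate sides',18,[(213,450),(498,450),(220,600),(492,590)]),('fence',22,[(65,288),(635,289)]),('fence outer',22,[(55,202),(648,205)]),('block in top',22,[(640,300),(628,480)]),('block in bot',10,[(622,300),(612,462)])]:
  for i,uv in up(200,40,3,list(enumerate(l))): print(n,tl(c,uv,z,p,-.17))
E
```

```text
plate end [-20.399  55.533]
plate end [23.484 55.545]
plate sides [-20.813  32.534]
plate sides [23.626 32.546]
plate sides [-20.624   7.213]
plate sides [23.565  8.982]
fence [-40.867  58.084]
fence [42.05  57.962]
fence outer [-41.353  70.227]
fence outer [43.005 69.834]
block in top [42.9   56.368]
block in top [43.169 28.889]
block in bot [43.31  54.809]
block in bot [43.573 28.29 ]
```

Emit:
carry_out(
  delta_pos=[
    [0.1,0,0],
    [0.3,0,0],
    [0.6,0,0],
    [0.9,0,0],
    [1.2,0,0],
    [1.5,0,0],
    [1.7,0,0],
    [1.75,0,0],
    [1.75,0,0],
    [1.75,0,0],
  ],
  rotation=[
    [0,0,0],
    [0,0,0],
    [0,0,0],
    [0,0,0],
    [0,0,0],
    [0,0,0],
    [0,0,0],
    [0,0,0],
    [0,0,0],
    [0,0,0],
  ],
)

```text
t: 7.77
ee_pos: [585.5, -157.7, -11.7]
orientation: [-1.567, 0.133, -0.134]
ft_force: [-1.0, -2.0, 2.6]
width: 44.3
```

Emit:
carry_out(
  delta_pos=[
    [0.05,0,0],
    [0.1,0,0],
    [0.1,0,0],
  ],
  rotation=[
    [0,0,0],
    [0,0,0],
    [0,0,0],
  ],
)

```text
t: 8.02
ee_pos: [585.9, -157.7, -11.7]
orientation: [-1.567, 0.134, -0.133]
ft_force: [-3.5, -0.1, 4.8]
width: 44.1
```

Emit:
carry_out(
  delta_pos=[
    [0.05,0,0],
    [0.05,0,0],
    [0.05,0,0],
  ],
  rotation=[
    [0,0,0],
    [0,0,0],
    [0,0,0],
  ],
)

```text
t: 8.27
ee_pos: [586.4, -157.8, -11.7]
orientation: [-1.567, 0.134, -0.133]
ft_force: [-3.6, 0.1, 4.6]
width: 44.3
```

Emit:
carry_out(
  delta_pos=[
    [0.05,0,0],
    [0.05,0,0],
    [0.05,0,0],
  ],
  rotation=[
    [0,0,0],
    [0,0,0],
    [0,0,0],
  ],
)

```text
t: 8.52
ee_pos: [587.1, -157.8, -11.7]
orientation: [-1.567, 0.134, -0.133]
ft_force: [-3.6, 1.5, 5.0]
width: 44.5
```

Emit:
carry_out(
  delta_pos=[
    [0.05,0,0],
    [0.05,0,0],
    [0.05,0,0],
  ],
  rotation=[
    [0,0,0],
    [0,0,0],
    [0,0,0],
  ],
)

```text
t: 8.77
ee_pos: [587.3, -157.9, -11.7]
orientation: [-1.567, 0.134, -0.133]
ft_force: [-4.2, 0.3, 5.3]
width: 44.4
```

```bash
python3 - <<'E'
from h import *
print(setc([1.75+.1+.05*3,0,0],0))
o=st()
im=ctrl.get_image('wrist')[:,:,::-1];cv2.imwrite(f'pics/w9.png',im);json.dump([list(o['ee_pos']),list(o['orientation'])],open('w9.json','w'));st()
crop(im,200,40,240,250,3,'pics/w9c.png')
E
```

```text
[np.float64(587.6103261505374), np.float64(-157.98914719897985), np.float64(-11.724999999999994), -0.16999999999999993]
t 8.77 pos [ 587.265 -157.857  -11.722] yaw -0.1699 ydir [-0.001  0.    -1.   ] F [-4.197  0.334  5.31 ] M [ 0.077  0.683 -0.   ] w 44.37
t 8.82 pos [ 587.25  -157.891  -11.717] yaw -0.17 ydir [-0.001  0.    -1.   ] F [-3.882  0.67   4.761] M [0.051 0.703 0.032] w 44.22
```

View pics/w9c.png

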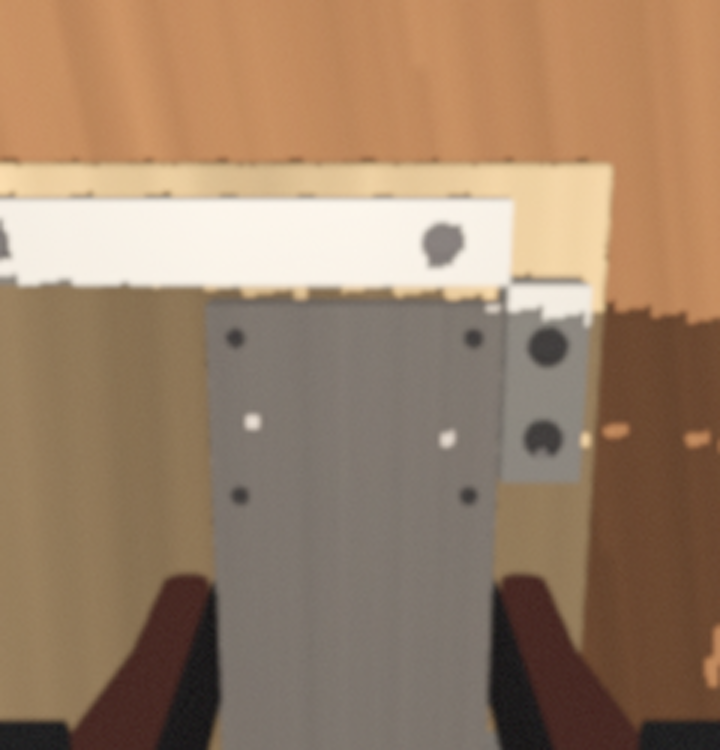

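Emit:
carry_out(
  delta_pos=[
    [0.05,0,0],
    [0.05,0,0],
    [0.05,0,0],
  ],
  rotation=[
    [0,0,0],
    [0,0,0],
    [0,0,0],
  ],
)

```text
t: 9.07
ee_pos: [587.2, -157.8, -11.7]
orientation: [-1.566, 0.135, -0.132]
ft_force: [-5.7, 0.8, 7.1]
width: 44.6
```

Emit:
carry_out(
  delta_pos=[
    [0.05,0,0],
    [0.05,0,0],
    [0.05,0,0],
  ],
  rotation=[
    [0,0,0],
    [0,0,0],
    [0,0,0],
  ],
)

```text
t: 9.32
ee_pos: [587.3, -157.9, -11.7]
orientation: [-1.566, 0.135, -0.131]
ft_force: [-8.3, 1.2, 8.4]
width: 44.1
```

```bash
python3 - <<'E'
from h import *
print(setc([.1,0,0],0))
o=st()
E
```

```text
[np.float64(588.595910917447), np.float64(-158.15832954804685), np.float64(-11.724999999999994), -0.16999999999999993]
t 9.32 pos [ 587.264 -157.881  -11.734] yaw -0.1698 ydir [-0.002  0.001 -1.   ] F [-8.331  1.165  8.413] M [0.103 1.14  0.066] w 44.12
```

Emit:
carry_out(
  delta_pos=[
    [-0.05,0,0.05],
    [-0.05,0,0.1],
    [-0.05,0,0.15],
    [-0.05,0,0.2],
    [-0.05,0,0.25],
    [-0.05,0,0.25],
  ],
  rotation=[
    [0,0,0],
    [0,0,0],
    [0,0,0],
    [0,0,0],
    [0,0,0],
    [0,0,0],
  ],
)

```text
t: 9.82
ee_pos: [587.5, -156.7, -11.7]
orientation: [-1.568, 0.134, -0.132]
ft_force: [-6.3, -6.1, 7.0]
width: 44.5
```

Emit:
carry_out(
  delta_pos=[
    [0,0,0.05],
    [0,0,0.1],
    [0,0,0.1],
  ],
  rotation=[
    [0,0,0],
    [0,0,0],
    [0,0,0],
  ],
)

```text
t: 10.07
ee_pos: [587.7, -155.7, -11.7]
orientation: [-1.568, 0.134, -0.132]
ft_force: [-7.7, -6.4, 7.5]
width: 44.6
```

```bash
python3 - <<'E'
from h import *
setc([-.05,0,.35],0);print(getc())
o=st()
im=ctrl.get_image('wrist')[:,:,::-1];cv2.imwrite(f'pics/w10.png',im);json.dump([list(o['ee_pos']),list(o['orientation'])],open('w10.json','w'));st()
crop(im,200,40,240,250,3,'pics/w10c.png')
E
```

```text
[588.6952567557266, -154.62419168932988, -11.724999999999994, -0.16999999999999993]
t 10.07 pos [ 587.663 -155.732  -11.727] yaw -0.1694 ydir [-0.002 -0.001 -1.   ] F [-7.737 -6.354  7.505] M [-1.159  1.167  0.036] w 44.63
t 10.12 pos [ 587.653 -155.724  -11.733] yaw -0.1694 ydir [-0.002 -0.001 -1.   ] F [-7.319 -6.014  6.577] M [-1.097  1.179  0.103] w 44.23
```

View pics/w10c.png

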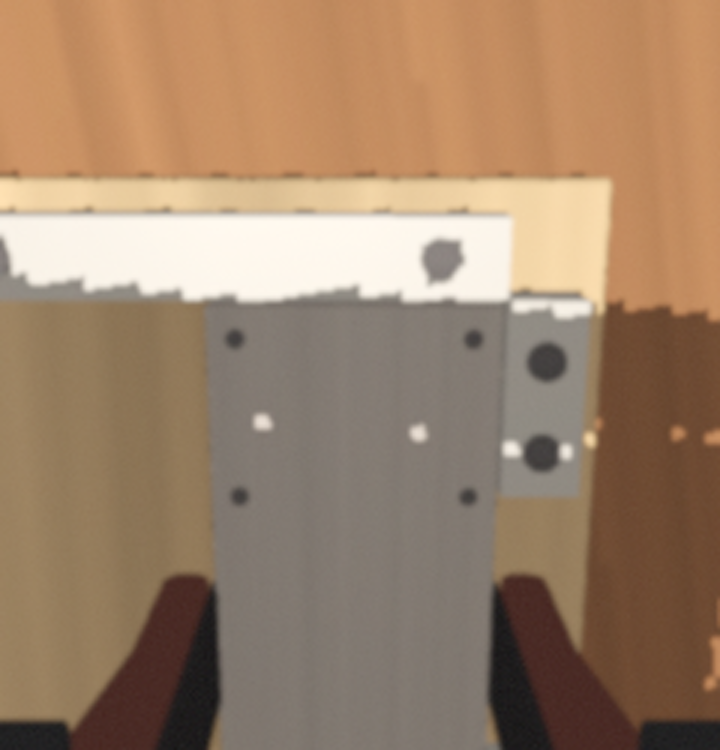

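Emit:
carry_out(
  delta_pos=[
    [0,0,0.05],
    [0,0,0.1],
    [0,0,0.1],
  ],
  rotation=[
    [0,0,0],
    [0,0,0],
    [0,0,0],
  ],
)

```text
t: 10.37
ee_pos: [587.8, -154.8, -11.7]
orientation: [-1.568, 0.134, -0.132]
ft_force: [-7.2, -6.7, 7.5]
width: 44.4
```

Emit:
carry_out(
  delta_pos=[
    [0,0,0.05],
    [0,0,0.1],
    [0,0,0.1],
  ],
  rotation=[
    [0,0,0],
    [0,0,0],
    [0,0,0],
  ],
)

```text
t: 10.62
ee_pos: [587.9, -154.4, -11.7]
orientation: [-1.569, 0.134, -0.132]
ft_force: [-8.0, -10.0, 6.6]
width: 44.4
```

```bash
python3 - <<'E'
from h import *
setc([0,0,.2],0);print(getc())
o=st()
E
```

```text
[589.0336214538606, -152.65302215551077, -11.724999999999994, -0.16999999999999993]
t 10.62 pos [ 587.924 -154.414  -11.712] yaw -0.1691 ydir [-0.002 -0.002 -1.   ] F [-7.993 -9.982  6.557] M [-1.819  1.34  -0.039] w 44.41
```

Emit:
carry_out(
  delta_pos=[
    [0,0,0.05],
    [0,0,0.1],
    [0,0,0.1],
  ],
  rotation=[
    [0,0,0],
    [0,0,0],
    [0,0,0],
  ],
)

```text
t: 10.87
ee_pos: [587.9, -154.4, -11.7]
orientation: [-1.57, 0.134, -0.131]
ft_force: [-9.4, -15.2, 5.9]
width: 44.4
```

```bash
python3 - <<'E'
from h import *
setc([0,0,.1],0);print(getc())
o=st()
im=ctrl.get_image('wrist')[:,:,::-1];cv2.imwrite(f'pics/w11.png',im);json.dump([list(o['ee_pos']),list(o['orientation'])],open('w11.json','w'));st()
crop(im,200,40,240,250,3,'pics/w11c.png')
E
```

```text
[589.2028038029276, -151.6674373886012, -11.724999999999994, -0.16999999999999993]
t 10.87 pos [ 587.916 -154.359  -11.729] yaw -0.1689 ydir [-0.002 -0.003 -1.   ] F [ -9.351 -15.173   5.928] M [-2.68   1.514  0.017] w 44.45
t 10.92 pos [ 587.928 -154.364  -11.75 ] yaw -0.169 ydir [-0.002 -0.003 -1.   ] F [ -9.025 -13.872   5.887] M [-2.652  1.556  0.034] w 44.33
```

View pics/w11c.png

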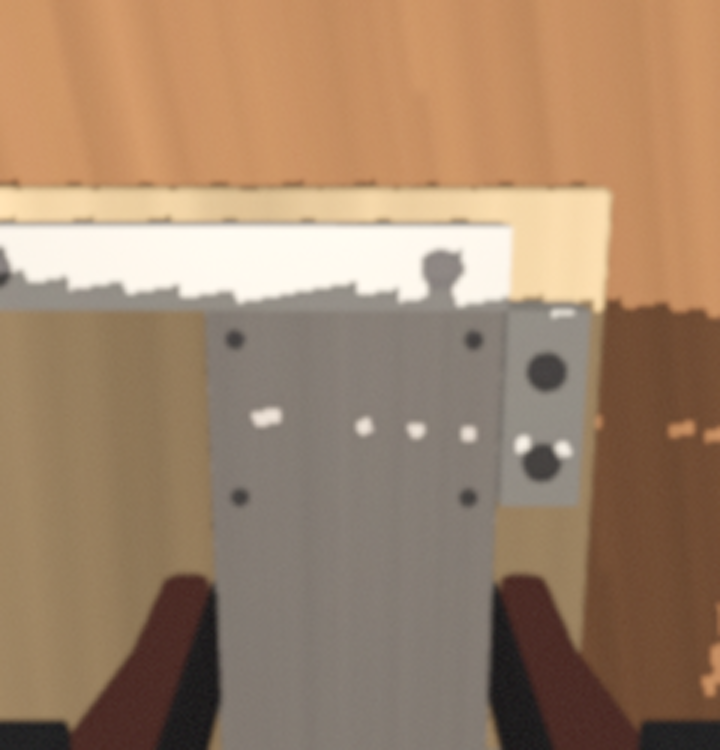

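Both directions have stalled against the fences, at (587.9, -154.4), yaw -0.169. I'll ease most of the pressure and release, then look before gripping again.

Emit:
carry_out(
  delta_pos=[
    [-0.05,0,-0.1],
    [-0.05,0,-0.15],
    [-0.05,0,-0.15],
  ],
  rotation=[
    [0,0,0],
    [0,0,0],
    [0,0,0],
  ],
)

```text
t: 11.17
ee_pos: [587.9, -154.4, -11.7]
orientation: [-1.568, 0.134, -0.133]
ft_force: [-5.3, -7.6, 5.0]
width: 44.7
```

Emit:
carry_out(
  delta_pos=[
    [0,0,0],
    [0,0,0],
    [0,0,0],
    [0,0,0],
    [-0.08,0,-0.12],
    [-0.08,0,-0.12],
  ],
  rotation=[
    [0,0,0],
    [0,0,0],
    [0,0,0],
    [0,0,0],
    [0,0,0],
    [0,0,0],
  ],
  hand=70,
)

```text
t: 11.67
ee_pos: [587.5, -154.1, -11.8]
orientation: [-1.567, 0.133, -0.133]
ft_force: [-0.5, -0.1, 0.2]
width: 63.6
```

```bash
python3 - <<'E'
from h import *
setc([-.13,0,-.27],0);print(getc())
ctrl.get_image('side');o=st()
im=ctrl.get_image('wrist')[:,:,::-1];cv2.imwrite(f'pics/w12.png',im);json.dump([list(o['ee_pos']),list(o['orientation'])],open('w12.json','w'));st()
crop(im,200,40,240,250,3,'pics/w12c.png')
im=ctrl.get_image('side')[:,:,::-1];cv2.imwrite(f'pics/side12.png',im)
crop(im,270,140,120,110,6,'pics/s12c.png')
E
```

```text
[587.4647512634643, -154.1085792054699, -11.724999999999994, -0.16999999999999993]
t 11.72 pos [ 587.489 -154.043  -11.791] yaw -0.1699 ydir [ 0.  0. -1.] F [-0.665 -0.053 -0.127] M [-0.011 -0.027 -0.013] w 63.94
t 11.77 pos [ 587.504 -154.075  -11.749] yaw -0.17 ydir [ 0.  0. -1.] F [ 0.752 -0.173  0.091] M [-0.037 -0.067  0.074] w 63.54
```

View pics/w12c.png

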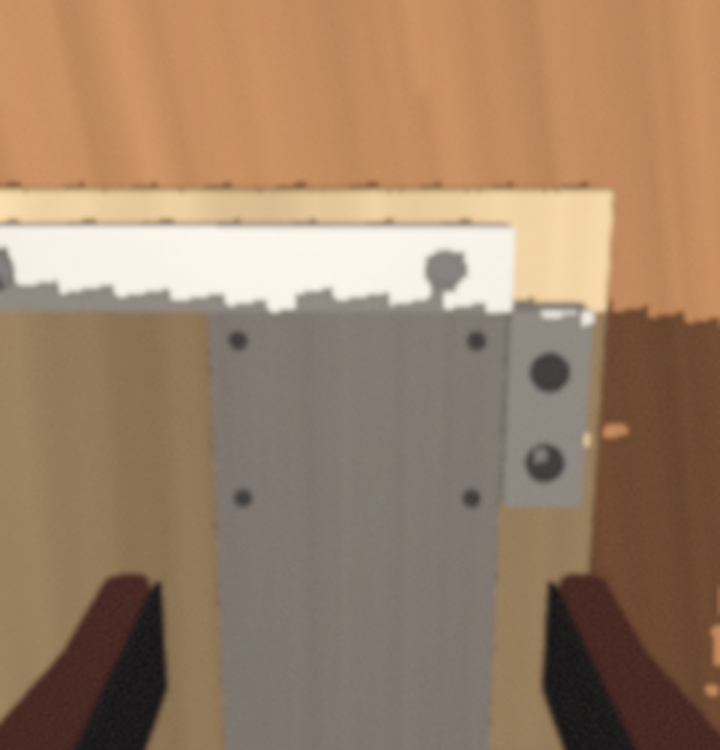

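View pics/s12c.png

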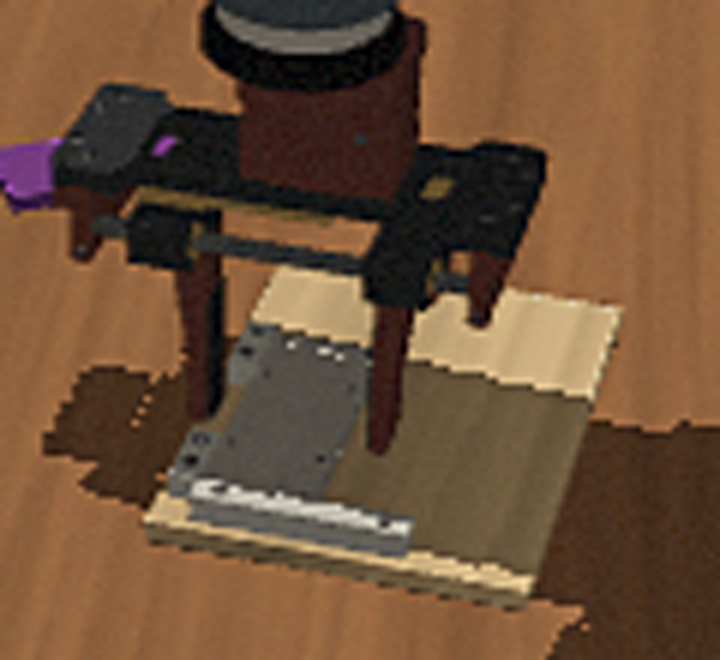

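Emit:
carry_out(
  delta_pos=[
    [0,-2,0],
    [0,-4,0],
    [0,-7,-1],
    [0,-10,-4],
    [0,-12,-6],
    [0,-13,-7],
    [0,-13,-7],
    [0,-13,-7],
    [0,-13,-7],
  ],
  rotation=[
    [0,0,0],
    [0,0,0],
    [0,0,0],
    [0,0,0],
    [0,0,0],
    [0,0,0],
    [0,0,0],
    [0,0,0],
    [0,0,0],
  ],
)

```text
t: 12.57
ee_pos: [574.6, -221.8, 116.6]
orientation: [-1.566, 0.135, -0.131]
ft_force: [-0.2, 0.0, -0.5]
width: 63.5
```

```bash
python3 - <<'E'
from h import *
setc([0,-13,-7],0);print(getc())
ctrl.get_image('side');o=st()
im=ctrl.get_image('wrist')[:,:,::-1];cv2.imwrite(f'pics/w13.png',im);json.dump([list(o['ee_pos']),list(o['orientation'])],open('w13.json','w'));st()
crop(im,270,0,150,180,4,'pics/w13c.png')
E
```

```text
[575.6219868287747, -223.09951288913916, 118.275, -0.16999999999999993]
t 12.62 pos [ 574.574 -221.635  116.386] yaw -0.1693 ydir [-0.003  0.001 -1.   ] F [-0.174 -0.081 -0.216] M [-0.025 -0.019  0.01 ] w 63.87
t 12.67 pos [ 574.688 -221.593  116.405] yaw -0.169 ydir [-0.003  0.001 -1.   ] F [-0.408 -0.506 -0.31 ] M [-0.027 -0.056 -0.054] w 63.59
```

View pics/w13c.png

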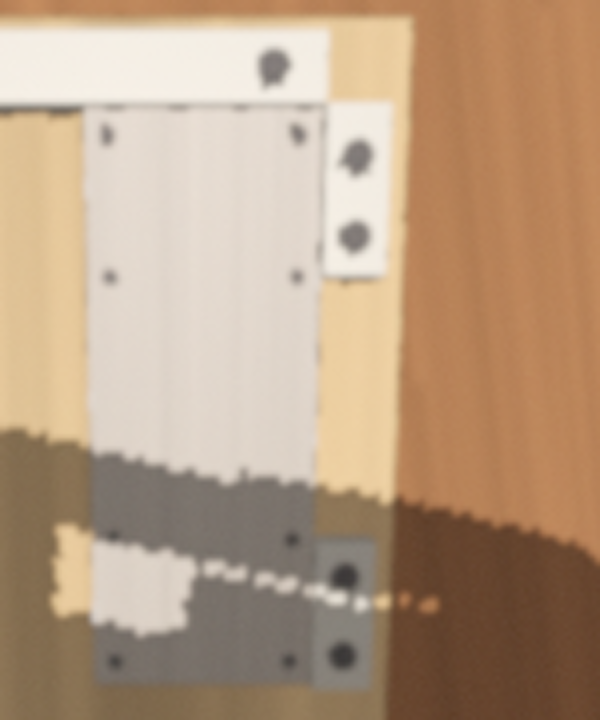

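Emit:
carry_out(
  delta_pos=[
    [0,0,0],
    [0,0,0],
  ],
  rotation=[
    [0,0,0],
    [0,0,0],
  ],
)

```text
t: 12.83
ee_pos: [575.3, -222.2, 117.2]
orientation: [-1.566, 0.134, -0.131]
ft_force: [0.1, 0.3, 0.5]
width: 63.6
```

```bash
python3 - <<'E'
from h import *
o=st();print(o['qpos'],o['qvel'])
E
```

```text
t 12.83 pos [ 575.275 -222.186  117.204] yaw -0.1691 ydir [-0.002  0.001 -1.   ] F [0.083 0.294 0.476] M [-0.052 -0.049 -0.011] w 63.6
[-0.388  0.509  1.701  0.     0.933 -0.219] [-0.004 -0.005 -0.004  0.     0.001 -0.001]
```

The plate sits flush: end edge at the fence (crop row 105), long edge against both blocks at (325,190) and (313,620). Going back down to grip in the gap.

Emit:
carry_out(
  delta_pos=[
    [0.05,3,3],
    [0.05,5,6],
    [0.05,7,7],
    [0.05,9,7],
    [0.05,11,7],
    [0.05,12,7],
    [0.05,12.6,7],
    [0.05,13.0,7],
    [0.05,13.1,7],
    [0.05,13.1,7],
    [0.05,13.1,7],
    [0.05,13.1,7],
  ],
  rotation=[
    [0,0,0],
    [0,0,0],
    [0,0,0],
    [0,0,0],
    [0,0,0],
    [0,0,0],
    [0,0,0],
    [0,0,0],
    [0,0,0],
    [0,0,0],
    [0,0,0],
    [0,0,0],
  ],
)

```text
t: 13.83
ee_pos: [588.6, -154.5, -11.8]
orientation: [-1.567, 0.132, -0.135]
ft_force: [-1.3, -1.2, 0.2]
width: 63.4
```

```bash
python3 - <<'E'
from h import *
setc([.05,13.1,7],0);print(getc());o=st()
im=ctrl.get_image('wrist')[:,:,::-1];crop(im,200,40,240,250,3,'pics/w14c.png')
im=ctrl.get_image('side')[:,:,::-1];crop(im,270,140,120,110,6,'pics/s14c.png');st()
E
```

```text
[587.9575436469191, -154.1931703800034, -12.724999999999994, -0.16999999999999993]
t 13.83 pos [ 588.609 -154.534  -11.78 ] yaw -0.1703 ydir [ 0.002 -0.    -1.   ] F [-1.284 -1.203  0.233] M [ 0.022 -0.02  -0.002] w 63.42
t 13.93 pos [ 588.398 -154.408  -12.005] yaw -0.1702 ydir [ 0.001 -0.    -1.   ] F [-0.602  0.481 -0.369] M [-0.008 -0.092 -0.002] w 63.72
```

View pics/w14c.png

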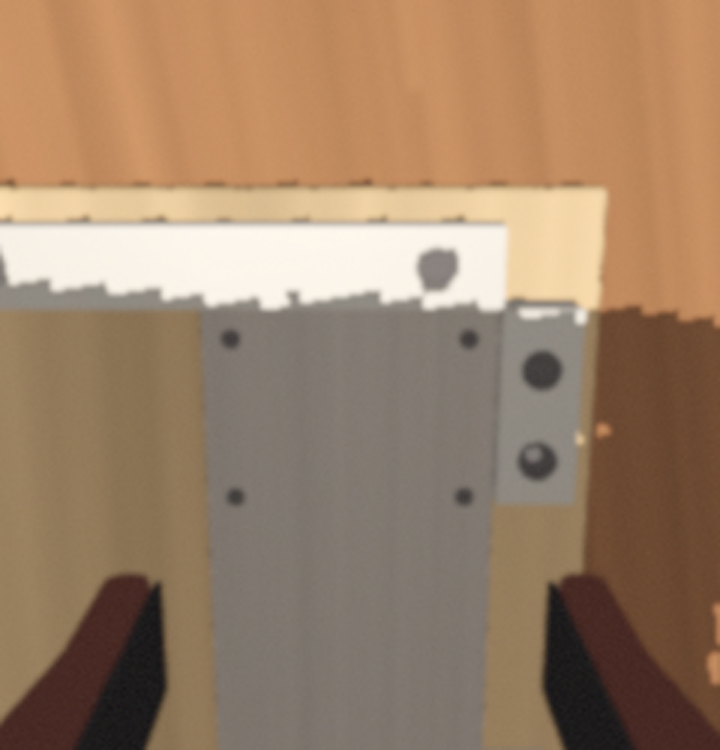

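View pics/s14c.png

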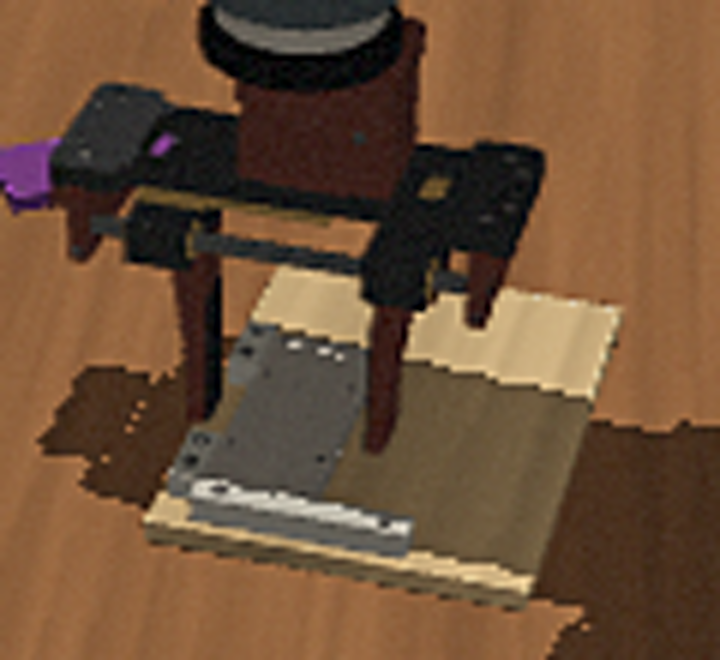

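Emit:
carry_out(
  delta_pos=[
    [0,0,0],
    [0,0,0],
    [0,0,0],
    [0,0,0],
    [0,0,0],
    [0,0,0],
    [0,0,0],
  ],
  rotation=[
    [0,0,0],
    [0,0,0],
    [0,0,0],
    [0,0,0],
    [0,0,0],
    [0,0,0],
    [0,0,0],
  ],
  hand=255,
)

```text
t: 14.52
ee_pos: [587.9, -154.2, -12.6]
orientation: [-1.567, 0.134, -0.133]
ft_force: [-1.6, 0.5, 3.2]
width: 44.5
```

Emit:
carry_out(
  delta_pos=[
    [0,-0.3,0],
    [0,-0.9,0],
    [0,-1.8,0],
    [0,-2.8,0],
    [0,-3.8,0],
    [0,-4.8,0],
    [0,-5.8,0],
    [0,-6.8,0],
    [0,-7.6,0],
    [0,-8,0],
    [0,-8,0],
    [0,-8,0],
  ],
  rotation=[
    [0,0,0],
    [0,0,0],
    [0,0,0],
    [0,0,0],
    [0,0,0],
    [0,0,0],
    [0,0,0],
    [0,0,0],
    [0,0,0],
    [0,0,0],
    [0,0,0],
    [0,0,0],
  ],
)

```text
t: 15.52
ee_pos: [587.9, -154.2, 67.4]
orientation: [-1.567, 0.133, -0.134]
ft_force: [-0.0, 0.5, -3.4]
width: 44.2
```

```bash
python3 - <<'E'
from h import *
setc([0,-8,0],0);print(getc());o=st()
im=ctrl.get_image('wrist')[:,:,::-1];cv2.imwrite('pics/w15.png',im)
im=ctrl.get_image('side')[:,:,::-1];cv2.imwrite('pics/side15.png',im);st()
E
```

```text
[587.9575436469191, -154.1931703800034, 67.275, -0.16999999999999993]
t 15.52 pos [ 587.92  -154.204   67.401] yaw -0.17 ydir [ 0. -0. -1.] F [-0.018  0.472 -3.393] M [-0.058 -0.1   -0.011] w 44.19
t 15.62 pos [ 587.484 -154.079   66.739] yaw -0.1701 ydir [-0.001  0.    -1.   ] F [-0.437 -0.588 -2.29 ] M [-0.012 -0.077 -0.   ] w 44.23
```

View pics/w15.png

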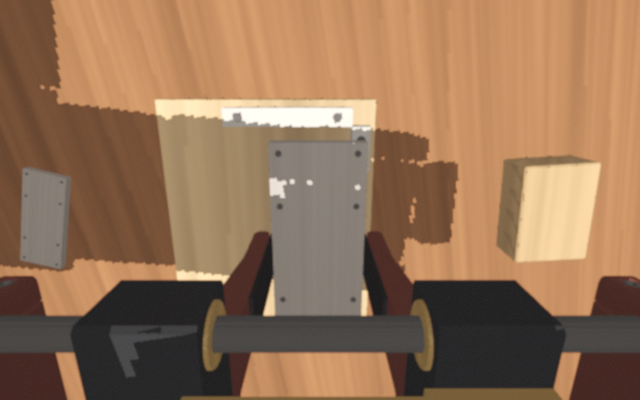

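View pics/side15.png

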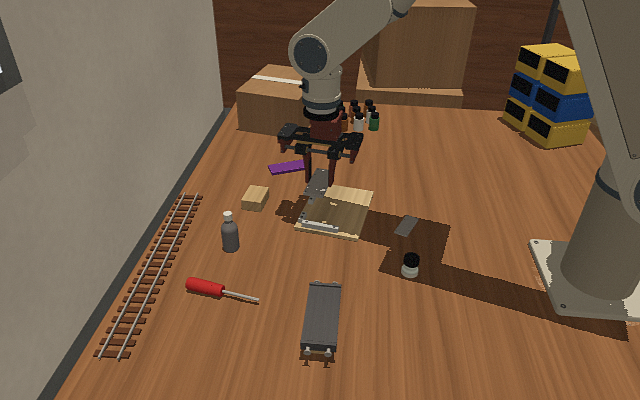

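```bash
python3 - <<'E'
from h import *
plan([548.5,88,220],0.005)
E
```

```text
delta cm [ -7.986 -15.272  23.203] rot y -0.175
```

Emit:
carry_out(
  delta_pos=[
    [0,-2,0],
    [0,-4.5,0.5],
    [-0.5,-7.5,2],
    [-1.5,-10.5,4.5],
    [-3,-13,7.5],
    [-4.5,-14.5,10.5],
    [-6,-15.2,13.5],
    [-7,-15.2,16.5],
    [-7.6,-15.2,19.2],
    [-8,-15.2,21.5],
    [-8,-15.2,22.8],
    [-8,-15.2,23.2],
  ],
  rotation=[
    [0,0,0],
    [0,0,0],
    [0,-0.02,0],
    [0,-0.05,0],
    [0,-0.08,0],
    [0,-0.11,0],
    [0,-0.14,0],
    [0,-0.16,0],
    [0,-0.17,0],
    [0,-0.175,0],
    [0,-0.175,0],
    [0,-0.175,0],
  ],
)

```text
t: 16.62
ee_pos: [548.4, 89.7, 218.8]
orientation: [-1.571, -0.005, 0.006]
ft_force: [0.1, -0.6, -3.4]
width: 44.4
```

```bash
python3 - <<'E'
from h import *
setc([-8,-15.2,23.2],-.175);print(getc())
ctrl.get_image('side');ctrl.get_image('side');o=st();print(o['qvel'])
im=ctrl.get_image('wrist')[:,:,::-1];cv2.imwrite('pics/w16.png',im);json.dump([list(o['ee_pos']),list(o['orientation'])],open('w16.json','w'));st()
crop(im,240,0,160,160,4,'pics/w16c.png')
E
```

```text
[548.3610672776973, 87.99708346837437, 219.275, 0.00500000000000006]
t 16.72 pos [548.466  88.048 218.818] yaw 0.006 ydir [-0.001 -0.    -1.   ] F [ 0.486  0.089 -2.71 ] M [-0.042 -0.095 -0.008] w 44.32
[-0.029 -0.006  0.006 -0.006  0.003 -0.01 ]
t 16.77 pos [548.384  87.362 218.809] yaw 0.0052 ydir [-0.001 -0.001 -1.   ] F [ 0.923  0.192 -2.115] M [-0.043 -0.055  0.028] w 44.28
```

View pics/w16c.png

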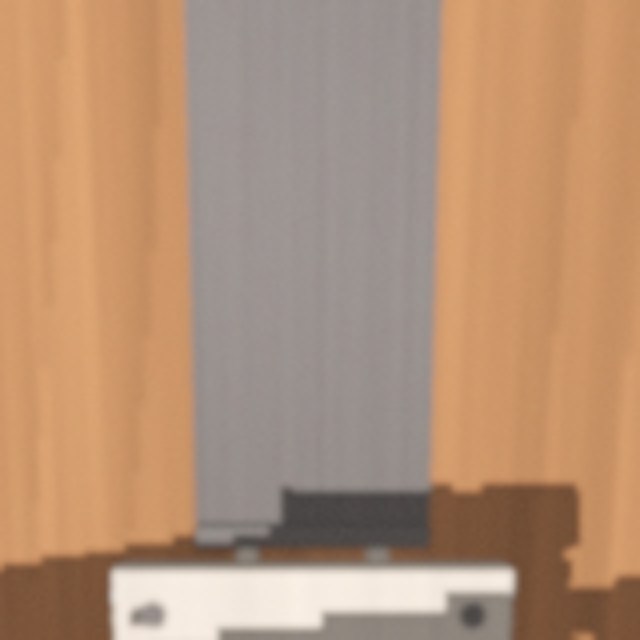

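```bash
python3 - <<'E'
from h import *
c=wcam('w16.json')
for n,z,l in [('L',43,[(188,4),(197,500)]),('R',43,[(440,4),(431,490)]),('outer',47,[(197,547),(428,547)]),('inner',47,[(230,524)])]:
  for i,uv in up(240,0,4,list(enumerate(l))): print(n,onz(c,uv,z))
E
```

```text
L [519.455 245.266  43.   ]
L [519.589 131.958  43.   ]
R [577.934 245.599  43.   ]
R [579.149 134.824  43.   ]
outer [519.712 120.543  47.   ]
outer [578.482 120.902  47.   ]
inner [528.171 126.382  47.   ]
```

Emit:
carry_out(
  delta_pos=[
    [0,0,0.5],
    [0,0,1.5],
    [0,0,2.5],
    [0,0,3],
    [0,0,3],
    [0,0,3],
  ],
  rotation=[
    [0,0,0],
    [0,0,0],
    [0,0,0],
    [0,0,0],
    [0,0,0],
    [0,0,0],
  ],
)

```text
t: 17.27
ee_pos: [548.2, 118.4, 219.3]
orientation: [-1.571, -0.005, 0.005]
ft_force: [-0.6, 0.2, -2.2]
width: 44.5
```

```bash
python3 - <<'E'
from h import *
setc([0,0,3],0);print(getc())
ctrl.get_image('side');o=st()
im=ctrl.get_image('wrist')[:,:,::-1];cv2.imwrite('pics/w17.png',im);json.dump([list(o['ee_pos']),list(o['orientation'])],open('w17.json','w'));st()
crop(im,240,0,160,160,4,'pics/w17c.png')
E
```

```text
[548.2110679026965, 117.99670846915562, 219.275, 0.00500000000000006]
t 17.32 pos [548.149 118.125 219.252] yaw 0.0056 ydir [-0. -0. -1.] F [-0.183 -0.159 -2.445] M [-0.036 -0.051 -0.035] w 44.75
t 17.37 pos [548.153 117.954 219.256] yaw 0.0053 ydir [-0. -0. -1.] F [ 0.473 -1.474 -2.313] M [-0.065 -0.031  0.015] w 44.75
```

View pics/w17c.png

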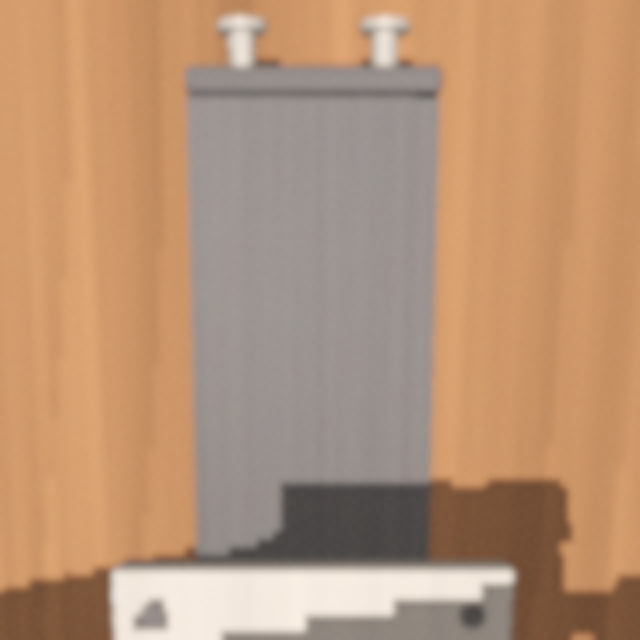

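```bash
python3 - <<'E'
from h import *
c=wcam('w17.json');p=json.load(open('w17.json'))[0]
for n,z,l in [('L',43,[(190,110),(198,540)]),('R',43,[(438,110),(428,540)]),('outer',47,[(188,66),(441,66)]),('inner',47,[(190,94),(437,94)]),('plate end',p[2]+30.6,[(110,563),(517,565)]),('plate sides',p[2]+30.6,[(112,630),(514,630)])]:
  for i,uv in up(240,0,4,list(enumerate(l))): X=onz(c,uv,z);print(n,X,X-p)
E
```

```text
L [519.311 252.996  43.   ] [ -28.837  134.871 -176.252]
L [519.439 151.93   43.   ] [ -28.71    33.805 -176.252]
R [578.059 253.313  43.   ] [  29.91   135.189 -176.252]
R [578.595 152.26   43.   ] [  30.446   34.136 -176.252]
outer [519.35  261.696  47.   ] [ -28.799  143.571 -172.252]
outer [578.149 262.013  47.   ] [  30.     143.888 -172.252]
inner [519.701 255.769  47.   ] [ -28.448  137.644 -172.252]
inner [577.4  256.08  47.  ] [  29.251  137.956 -172.252]
plate end [526.28  173.465 249.852] [-21.868  55.341  30.6  ]
plate end [571.739 173.497 249.852] [23.59  55.372 30.6  ]
plate sides [526.241 165.906 249.852] [-21.908  47.781  30.6  ]
plate sides [571.741 166.162 249.852] [23.593 48.037 30.6  ]
```

```bash
python3 - <<'E'
from h import *
plan([548.0,191.0,40],.005)
E
```

```text
delta cm [ 0.015 17.928  7.3  ] rot y 0.0
```

Emit:
carry_out(
  delta_pos=[
    [0,0.5,2],
    [0,1,4],
    [0,2.5,6],
    [0,5,7.3],
    [0,7.5,7.3],
    [0,10,7.3],
    [0,12.5,7.3],
    [0,15,7.3],
    [0,16.8,7.3],
    [0,17.9,7.3],
    [0,17.9,7.3],
    [0,17.9,7.3],
  ],
  rotation=[
    [0,0,0],
    [0,0,0],
    [0,0,0],
    [0,0,0],
    [0,0,0],
    [0,0,0],
    [0,0,0],
    [0,0,0],
    [0,0,0],
    [0,0,0],
    [0,0,0],
    [0,0,0],
  ],
)

```text
t: 18.37
ee_pos: [548.0, 190.9, 40.3]
orientation: [-1.571, -0.003, 0.004]
ft_force: [0.8, -1.2, -2.2]
width: 44.3
```

```bash
python3 - <<'E'
from h import *
setc([0,17.9,7.3],0);print(getc())
ctrl.get_image('side');o=st()
im=ctrl.get_image('wrist')[:,:,::-1];cv2.imwrite('pics/w18.png',im);json.dump([list(o['ee_pos']),list(o['orientation'])],open('w18.json','w'));st()
crop(im,220,60,200,190,4,'pics/w18c.png')
im=ctrl.get_image('side')[:,:,::-1];crop(im,280,240,90,120,5,'pics/s18c.png')
E
```

```text
[547.846069423528, 190.99579597105668, 40.275000000000006, 0.00500000000000006]
t 18.42 pos [548.634 191.109  41.119] yaw 0.0048 ydir [ 0.001  0.    -1.   ] F [ 0.631 -0.27  -2.495] M [ 0.012 -0.115  0.008] w 44.52
t 18.47 pos [548.945 191.233  41.54 ] yaw 0.0049 ydir [ 0.002  0.001 -1.   ] F [-0.149 -0.152 -2.248] M [-0.01  -0.122 -0.007] w 44.53
```

View pics/w18c.png

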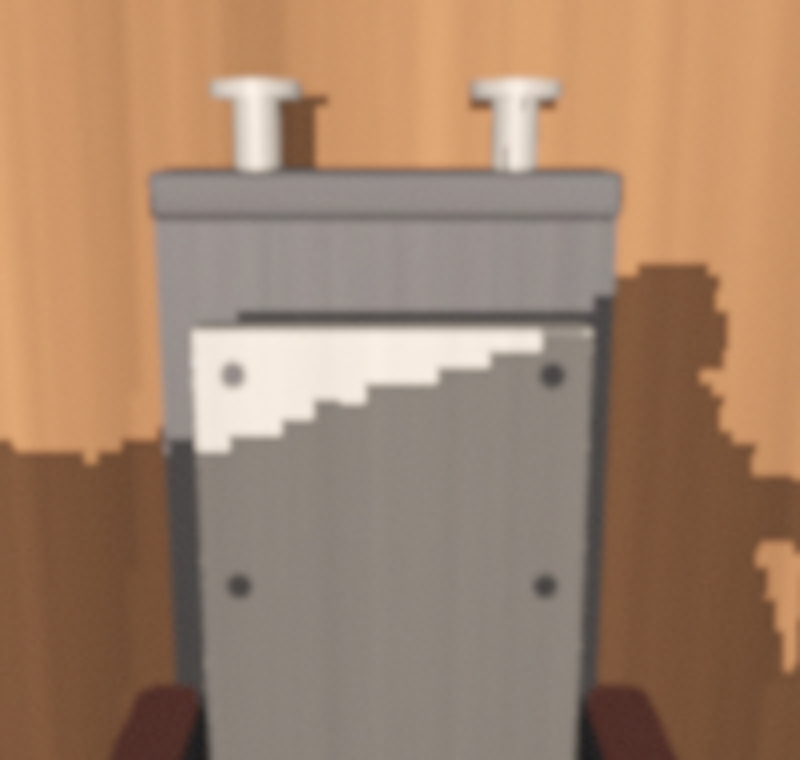

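View pics/s18c.png

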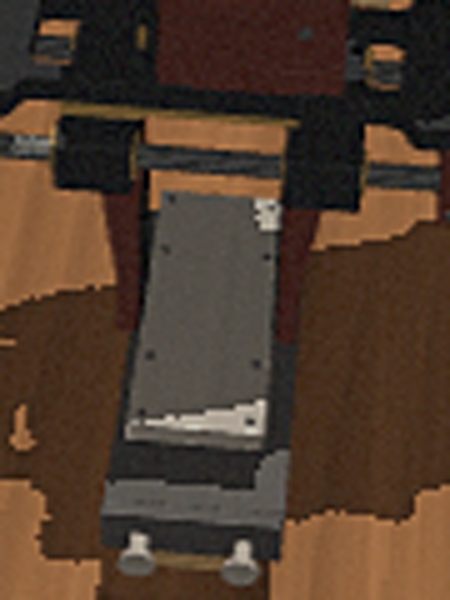

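```bash
python3 - <<'E'
from h import *
c=wcam('w18.json');p=json.load(open('w18.json'))[0]
for n,z,l in [('L',43,[(157,250),(178,650)]),('R',43,[(613,250),(597,680)]),('beam inner',47,[(155,215),(615,215)]),('beam outer',47,[(155,173),(618,173)]),('plate end',p[2]+30.6,[(192,327),(595,327)]),('plate sides',p[2]+30.6,[(201,600),(587,600)])]:
  for i,uv in up(220,60,4,list(enumerate(l))): X=onz(c,uv,z);print(n,X,X-p)
st()
E
```

```text
L [518.729 252.094  43.   ] [-29.905  60.985   1.881]
L [519.337 196.585  43.   ] [-29.297   5.476   1.881]
R [578.08  252.371  43.   ] [29.446 61.263  1.881]
R [578.747 192.302  43.   ] [30.113  1.193  1.881]
beam inner [519.315 256.769  47.   ] [-29.319  65.66    5.881]
beam inner [577.499 257.042  47.   ] [28.865 65.933  5.881]
beam outer [519.536 261.91   47.   ] [-29.098  70.801   5.881]
beam outer [577.622 262.183  47.   ] [28.988 71.075  5.881]
plate end [526.979 246.005  71.719] [-21.655  54.897  30.6  ]
plate end [572.025 246.214  71.719] [23.391 55.106 30.6  ]
plate sides [526.901 213.812  71.719] [-21.734  22.703  30.6  ]
plate sides [572.54  214.018  71.719] [23.906 22.91  30.6  ]
t 18.52 pos [549.017 191.307  41.714] yaw 0.0049 ydir [ 0.002  0.001 -1.   ] F [ 0.627 -0.023 -2.023] M [-0.026 -0.073 -0.04 ] w 44.82
```

Emit:
carry_out(
  delta_pos=[
    [0,0.2,0],
    [0,0.6,0],
    [0,1.0,0],
    [0,1.4,0],
    [0,1.7,0],
    [0,1.75,0],
    [0,1.75,0],
    [0,1.75,0],
    [0,1.75,0],
  ],
  rotation=[
    [0,0,0],
    [0,0,0],
    [0,0,0],
    [0,0,0],
    [0,0,0],
    [0,0,0],
    [0,0,0],
    [0,0,0],
    [0,0,0],
  ],
)

```text
t: 19.27
ee_pos: [548.0, 191.1, 22.8]
orientation: [-1.571, -0.004, 0.004]
ft_force: [-0.2, -0.4, -2.9]
width: 44.5
```

```bash
python3 - <<'E'
from h import *
setc([0,1.75,0],0);print(getc());st()
E
```

```text
[547.846069423528, 190.99579597105668, 22.775000000000006, 0.00500000000000006]
t 19.27 pos [547.964 191.059  22.845] yaw 0.005 ydir [ 0.  0. -1.] F [-0.247 -0.386 -2.89 ] M [-0.037 -0.117  0.046] w 44.48
```

Emit:
carry_out(
  delta_pos=[
    [0,0.05,0],
    [0,0.1,0],
    [0,0.15,0],
    [0,0.15,0],
  ],
  rotation=[
    [0,0,0],
    [0,0,0],
    [0,0,0],
    [0,0,0],
  ],
)

```text
t: 19.6
ee_pos: [547.8, 191.0, 21.2]
orientation: [-1.571, -0.004, 0.004]
ft_force: [0.3, 0.3, -2.5]
width: 44.6
```

Emit:
carry_out(
  delta_pos=[
    [0,0.05,0],
    [0,0.1,0],
    [0,0.1,0],
  ],
  rotation=[
    [0,0,0],
    [0,0,0],
    [0,0,0],
  ],
)

```text
t: 19.85
ee_pos: [547.9, 191.0, 20.4]
orientation: [-1.571, -0.004, 0.004]
ft_force: [-1.0, -0.6, -0.8]
width: 44.1
```

```bash
python3 - <<'E'
from h import *
setc([0,.25,0],0);print(getc());o=st()
im=ctrl.get_image('wrist')[:,:,::-1];cv2.imwrite('pics/w19.png',im);json.dump([list(o['ee_pos']),list(o['orientation'])],open('w19.json','w'));st()
crop(im,220,60,200,190,4,'pics/w19c.png')
im=ctrl.get_image('side')[:,:,::-1];crop(im,280,240,90,120,5,'pics/s19c.png')
E
```

```text
[547.846069423528, 190.99579597105668, 20.275000000000006, 0.00500000000000006]
t 19.85 pos [547.889 191.013  20.366] yaw 0.005 ydir [ 0.  0. -1.] F [-0.988 -0.611 -0.828] M [-0.043  0.041  0.06 ] w 44.12
t 19.9 pos [547.886 191.015  20.396] yaw 0.005 ydir [ 0.  0. -1.] F [-0.488 -0.882 -0.817] M [-0.042  0.008 -0.006] w 44.73
```

View pics/w19c.png

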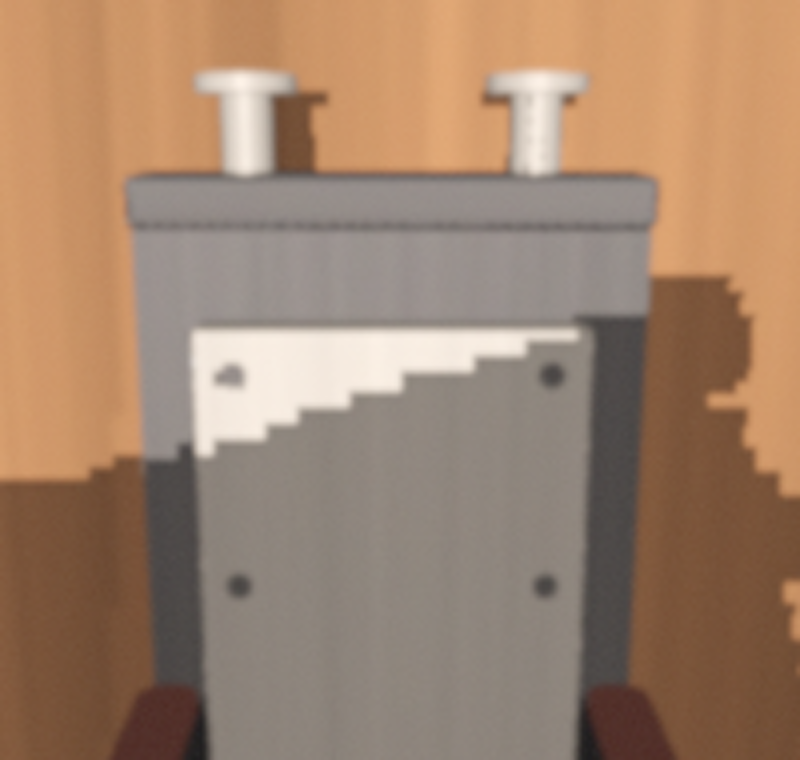

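View pics/s19c.png

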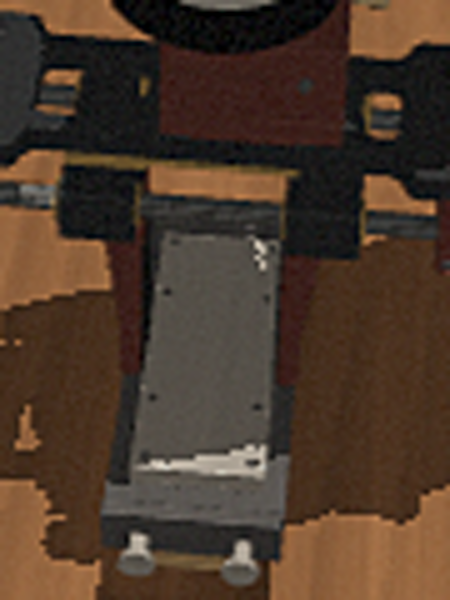

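Emit:
carry_out(
  delta_pos=[
    [0,0.03,0],
    [0,0.06,0],
    [0,0.06,0],
  ],
  rotation=[
    [0,0,0],
    [0,0,0],
    [0,0,0],
  ],
)

```text
t: 20.2
ee_pos: [547.9, 191.0, 20.4]
orientation: [-1.571, -0.004, 0.004]
ft_force: [-2.0, -0.2, 6.2]
width: 44.9
```

```bash
python3 - <<'E'
from h import *
setc([0,.06,0],0)
c=wcam('w19.json');p=json.load(open('w19.json'))[0]
for n,z,l in [('L',43,[(134,240),(153,640)]),('R',43,[(649,240),(630,640)]),('beam inner',47,[(135,225),(648,225)]),('beam outer',47,[(130,175),(655,175)]),('plate end',51,[(192,327),(595,327)]),('plate sides',51,[(201,600),(585,600)])]:
  for i,uv in up(220,60,4,list(enumerate(l))): X=onz(c,uv,z);print(n,X)
st()
E
```

```text
L [518.781 254.817  43.   ]
L [518.854 205.685  43.   ]
R [578.215 255.114  43.   ]
R [578.61  205.993  43.   ]
beam inner [519.692 256.771  47.   ]
beam inner [577.294 257.058  47.   ]
beam outer [519.39  262.205  47.   ]
beam outer [577.767 262.495  47.   ]
plate end [526.259 245.919  51.   ]
plate end [571.29  246.145  51.   ]
plate sides [526.186 213.727  51.   ]
plate sides [571.577 213.96   51.   ]
t 20.2 pos [547.949 191.035  20.362] yaw 0.005 ydir [ 0.  0. -1.] F [-1.957 -0.232  6.213] M [-0.152  0.359 -0.016] w 44.88
```

The plate is down: Fz has swung from -2.5 N to +6 N and it's centred within about 1 mm. Releasing and retreating.

Emit:
carry_out(
  delta_pos=[
    [0,-0.03,0],
    [0,-0.05,0],
    [0,-0.05,0],
    [0,-0.05,0],
    [0,-0.05,0],
    [0,-0.05,0],
  ],
  rotation=[
    [0,0,0],
    [0,0,0],
    [0,0,0],
    [0,0,0],
    [0,0,0],
    [0,0,0],
  ],
  hand=40,
)

```text
t: 20.7
ee_pos: [547.9, 191.0, 20.1]
orientation: [-1.571, -0.004, 0.004]
ft_force: [-0.3, 0.0, 0.4]
width: 73.8
```

Emit:
carry_out(
  delta_pos=[
    [0,-0.5,0],
    [0,-1.5,0],
    [0,-3,0],
    [0,-5,0],
    [0,-7,-2],
    [0,-9,-5],
    [0,-11,-8],
    [0,-12,-9],
    [0,-12,-9],
    [0,-12,-9],
    [0,-12,-9],
  ],
  rotation=[
    [0,0,0],
    [0,0,0],
    [0,0,0],
    [0,0,0],
    [0,0,0],
    [0,0,0],
    [0,0,0],
    [0,0,0],
    [0,0,0],
    [0,0,0],
    [0,0,0],
  ],
)

```text
t: 21.62
ee_pos: [547.9, 101.8, 139.6]
orientation: [-1.571, -0.003, 0.005]
ft_force: [1.0, -0.1, 0.3]
width: 73.7
```

```bash
python3 - <<'E'
from h import *
setc([0,-12.05,-9],0)
ctrl.get_image('side');o=st()
im=ctrl.get_image('wrist')[:,:,::-1];cv2.imwrite('pics/w20.png',im);json.dump([list(o['ee_pos']),list(o['orientation'])],open('w20.json','w'))
crop(im,230,0,180,200,4,'pics/w20c.png') if False else crop(im,230,0,190,150,4,'pics/w20c.png')
im=ctrl.get_image('side')[:,:,::-1];cv2.imwrite('pics/side20.png',im);crop(im,290,265,70,110,5,'pics/s20c.png')
im=ctrl.get_image('scene')[:,:,::-1];cv2.imwrite('pics/scene20.png',im);st()
E
```

```text
t 21.67 pos [547.626 101.928 139.244] yaw 0.0058 ydir [-0.002  0.    -1.   ] F [-1.104 -0.336  0.49 ] M [-0.046 -0.064  0.059] w 73.89
t 21.82 pos [547.656 101.91  139.152] yaw 0.0063 ydir [-0.002 -0.    -1.   ] F [ 0.376 -0.313 -0.294] M [-0.009 -0.037  0.001] w 73.92
```

View pics/w20.png

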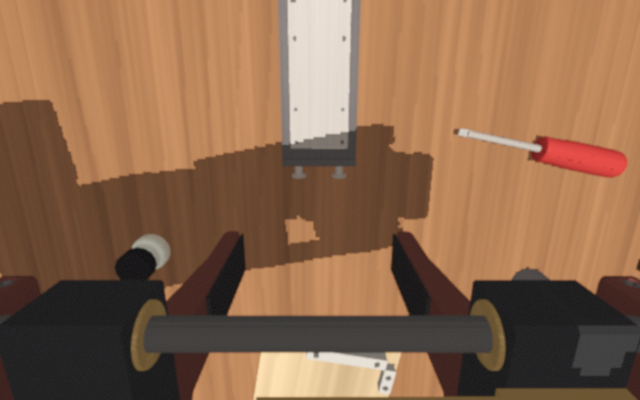

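View pics/s20c.png

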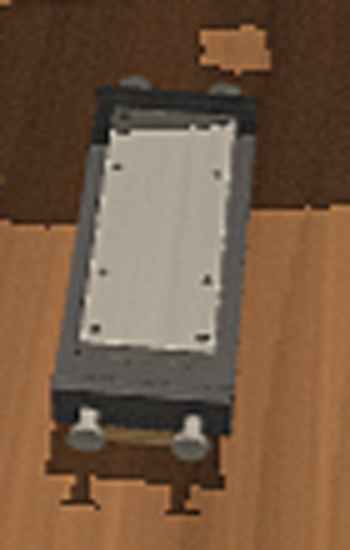

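View pics/side20.png

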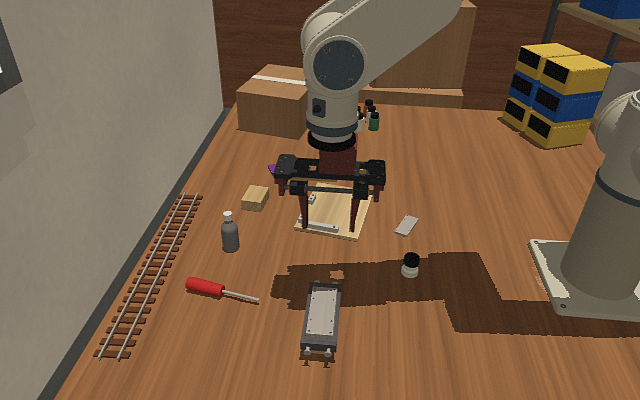

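Emit:
carry_out(
  delta_pos=[
    [0,-3,0],
    [0,-6,0],
    [0,-9,0],
    [0,-11,0],
    [0,-12,0],
    [0,-12,0],
    [0,-12,0],
    [0,-12,0],
  ],
  rotation=[
    [0,0,0],
    [0,0,0],
    [0,0,0],
    [0,0,0],
    [0,0,0],
    [0,0,0],
    [0,0,0],
    [0,0,0],
  ],
)

```text
t: 22.48
ee_pos: [547.2, 101.0, 258.3]
orientation: [-1.571, -0.002, 0.007]
ft_force: [0.2, 0.6, -0.4]
width: 74.0
```

```bash
python3 - <<'E'
from h import *
ctrl.get_image('side');o=st()
im=ctrl.get_image('wrist')[:,:,::-1];cv2.imwrite('pics/w21.png',im);json.dump([list(o['ee_pos']),list(o['orientation'])],open('w21.json','w'))
crop(im,260,0,120,150,4,'pics/w21c.png')
E
```

```text
t 22.53 pos [547.196 100.938 258.17 ] yaw 0.0052 ydir [-0.003 -0.001 -1.   ] F [ 0.404 -1.026  0.411] M [ 0.007 -0.081  0.005] w 73.74
```

View pics/w21c.png

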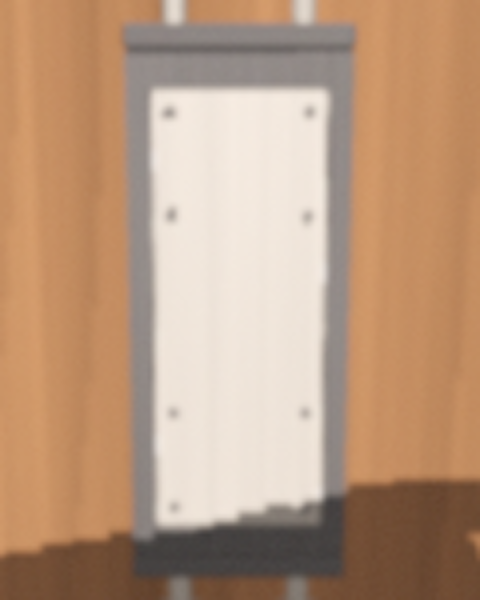

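```bash
python3 - <<'E'
from h import *
c=wcam('w21.json')
p,r=fitpose([(c,up(260,0,4,[(3,(150,88)),(2,(330,90)),(0,(156,525)),(1,(322,524))]))],box(45,110,51),(548,191,0));print('plate',p,abs(r).max())
d,r=fitpose([(c,up(260,0,4,[(3,(124,25)),(2,(356,25)),(0,(134,575)),(1,(343,576))]))],box(60,142,47),(548,191,0));print('deck',d,abs(r).max())
print(p-d);ctrl.close_job()
E
```

```text
plate [548.832 190.69    0.004] 0.5472903856636435
deck [548.758 190.924   0.004] 0.8279562056788166
[ 0.074 -0.235  0.   ]
the job is handed in; nothing more can be done
```

The plate is laid on the wagon deck, flat and centred, and the job is handed in at about 22.6 s of the 61 s allowed.

**What I did:**
- I gripped the grey jig plate, not the small grey one or the purple one, and slid it without lifting.
- It stopped against the two long-side blocks (about 8 N), then against the end fence (about 15 N).
- I let go and checked from above that it sat flush with both blocks and the fence.
- I gripped it again in the gap and lifted it straight up 8 cm, plus about 2 cm more before moving sideways.
- I lowered it onto the deck until the force showed contact, then opened the fingers and backed away.

**Last checks:**
- A final wrist picture puts the plate 0.1 mm (x) and 0.2 mm (y) from the deck centre, with no measurable yaw error. It was about 12 cm clear of the gripper, flat and between the end beams.
- The last side picture shows the jar, glue bottle, screwdriver, wood block and small grey plate in place. The purple plate was mostly hidden behind the gripper in it.

**What disagreed:**
- **Fingertips:** they sit about 25 mm behind the reported TCP. My first grip closed on nothing above the plate, so I went lower in small steps while watching the force.
- **Cameras:** they differed by 1–2 mm. The fixed ones put the deck centre about 1.5–2 mm further along y, and I went with the wrist camera.
- **Heights:** I fitted them only for the jig, the plate and the deck, and each came within about 2 mm of the text.

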